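Change the fume filter of the slide stainer

TASK

The slide stainer's fume filter is due for a change: set the two stain bottles that stand in its bay aside on the steel side tray, swing the tab on its deck aside, lift the spent filter out of its slot and drop it in the discard bin. Then take the fresh filter from its carton, seat it fully home in the slot, swing the tab back across it, and stand each bottle back in the bay on the very place it came from. Keep the bottles upright all the while.

Things in the scene. Friction and masses are not known exactly. Their poses are not given: they have to be found in the camera images.
- stainer: low white-grey machine, fixed, 300 mm wide (y), flat deck 100 mm high. Origin on the bench under the centre of the filter slot; x to its rear, y left. Slot in the deck's front edge: 17 (x) by 118 mm, floor 18 mm up, mouth bevelled 5 mm, open at top. Bottle bay before it: floor 8 mm up, rim 18 mm, x -106 to -14, |y| < 90 mm; bottle pads at x -52, y +38 and -38. Console 135 mm high from x = 180 mm
- tab (a joint): steel swing tab on the deck that keeps the filter in, rad. 0: points to the stainer's -x, across the filter's top edge; grows clockwise seen from above, stop at 1.75; at 1.57 it points to the stainer's +y, clear of the slot. Light friction, stays where left. Pivot at x 27, y 42 mm of the stainer; bar 13 mm wide, reaches 34 mm from the pivot, top 107.5 mm above the bench
- tab_pin (a point): centre of the top of the tab's black upright pin, by which it is turned: 10 mm in diameter, 29 mm tall above the bar, top 136.5 mm above the bench, 22 mm from the pivot; about 1 N there turns it. The point's axes turn with the tab
- round_bottle: round amber bottle with paper band and white cap, 58 mm in diameter, 175 mm high, about 0.3 kg, loose. Origin at the centre of its underside, z up. Cap 36 mm in diameter from 138 mm to the top; shoulder from 118 to 136 mm. It starts in one of the two places of the bay
- square_bottle: square white bottle with black cap, 56 by 56 mm (sides along its x and y), 165 mm high, about 0.3 kg, loose. Origin at the centre of its underside, z up. Cap 36 mm in diameter from 130 mm to the top; shoulder from 120 mm. It starts in the other place of the bay
- spent_filter: spent filter, grey cassette with dark faces, upright in the stainer's slot at the start: 12 mm thick (x), 110 wide (y), 80 high, its lowest 8 mm narrowed to 8 by 100 mm; on top in the middle a pull lip 12 thick, 28 wide (y), from 80 to 113 mm height. 0.12 kg, loose. Origin at the centre of its underside, z up
- fresh_filter: the fresh filter, the same shape and size as the spent one, standing upright in the carton at the start. Origin at the centre of its underside, z up. When it is home its origin is 18 mm above the bench and the top edge beside the lip is 2 mm below the deck
- side_tray: shallow steel tray, fixed, 120 mm (x) by 200 mm (y), floor 4 mm above the bench, rim 14 mm high and 4 mm thick. Room for both bottles side by side along its y. Origin at the centre of its underside
- discard_bin: open grey plastic bin, fixed, 120 mm (x) by 155 mm (y) by 75 mm high, walls 4 mm. Origin at the centre of its underside
- carton: open cardboard carton, fixed, 32 mm (x) by 128 mm (y) by 50 mm high, walls and floor 6 mm, holding the fresh filter upright. Origin at the centre of its underside
There are look-alikes about, which are no part of the job. Leave any yellow look-alike of the fresh_filter alone.

How it is judged:
By the outcome, as a careful person would: the job done as asked, in the order asked, and still so for the second after the job is handed in, with the robot touching nothing.
It also fails if it takes over 152 s, if anything falls off the work surface, if the arm or the gripper's body presses on something with over 40 N, if the wrist force passes 120 N, or if a joint passes its speed limit or range.

ROBOT

A 6-joint arm with a two-finger parallel gripper is mounted at the origin on the work surface. World frame = base frame: x ahead of the robot, y to its left, z up, the work surface at z = 0. Lengths are in m, angles in rad, forces in N, time in s.
With the tool pointing down it reaches from about 0.25 to 0.725 m from the base axis. Payload 4 kg.
Tool frame: the origin (TCP) lies where the fingers leave the gripper's body, on its centre line; the fingertips stand 73 mm ahead of it and the grasp point (between the pads) lies 54 mm ahead of it (bot.tip_reach is the z of the fingertips in the tool frame, in m); z points along the fingers, x is the direction in which the jaws open and shut, and the axes are right-handed (so a half turn about z gives the same grasp; the last joint's range is limited). The gripper opens to 85 mm and grips with 20 to 120 N. Pads are 22 mm wide; open, the fingers measure 114 mm over their backs; the gripper's body (76 mm by 85 mm) begins 54 mm behind the grasp point. The pads swing forward as they close: fully open they stand 13 mm farther back than shut.
Start: joints at [1.25, 0.241, 0.005, 1.335, 0, 1.571], TCP at [0.158, 0.474, 0.304] pointing down, gripper open.
Joint ranges: [-2.72, 2.72], [-1.05, 1.87], [-1.09, 1.28], [-1.99, 2.15], [-1.42, 1.44], [-3.14, 3.14]. Speed limits (rad/s): [2.79, 2.79, 3.14, 3.14, 3.14, 3.14].

INTERFACE

Orientations are given as a unit quaternion [x, y, z, w].
In Python, from workcell import bot, vision, job_done gives the robot as it stands.
- The arm moves only by the tool drive_tool, never from a script. Its argument "steps" is one flat list of numbers, 7 for each row, row after row: the shift along the tool's x, y, z in m, then the turn, a rotation vector about the tool's x, y, z in degrees, then the closure, from -1 (fully open) to 1 (shut). A call has 1 to 8 rows; each row shifts and turns the commanded pose from where the row before left it, along the tool's axes as they then stand; what a row does not reach is not made up. A row lasts 1/12 s, in which the tool goes at most 41.7 mm and 7.16 degrees, less where a joint would pass 70% of its speed; a pose out of reach is approached as far as the arm can. A call is refused whole if a number of a shift passes 0.0417 or a number of a turn 7.16, either way. A call with a gripper value outside its range is refused whole. The fingers move at their own pace and stop on an object; the grip force is fixed at half the most. Time passes only in rows, so rows that do not move let the fingers close. It gives the time, the measured TCP pose, the force and the opening at its end, in the units of the state.
- bot.get_obs(): the state, without advancing time (a new reading comes with each control period).
- vision.camera(name): name is "side" or "top" or "wrist"; returns (picture, depth): 384x512x3 uint8, red, green, blue; 384x512 float32, m along the optical axis (not along the pixel's ray), 0 where there is no reading.
- vision.camera_model(name): a dict with "mtx" (3x3 intrinsics, pixels), "rvec" (rotation vector, rad) and "tvec" (3), from world to camera coordinates, as OpenCV has them. Camera axes: x right, y down, z forward; pixel columns grow to the right and rows downward; lengths in m; the calibration is good to about 2 mm. A picture is of the moment at which its call begins: read the wrist's pose just before it. camera_model takes no time and is no camera call; for the wrist camera it gives the pose at the moment of the call.
- job_done(): hands the job in, once; it reports no verdict.
The state is a dict: "clock": time; "joint_pos": joint angles; "joint_vel": joint speeds; "tau": joint torques, N m; "eef_pos": TCP position; "tool_rot": TCP orientation; "ft_force": force on the tool from outside, world axes, zero at the start; "ft_torque": the same for the moment, N m; "grip_width": finger opening in m.
Only numpy, scipy, OpenCV 4.12 (cv2) and the standard library are available. Lean on these libraries where they do the work, as an engineer would, in place of code of your own. Each camera call takes 0.05 s, during which the arm holds its last target.

## Working session

There is one attempt and no reset: what is moved stays moved. The work goes in short steps, Python scripts to look and compute and a tool call to move; the robot and the scene stay as the last step left them, time stands still between calls to the robot, and variables do not carry over. Pictures are saved under pics/ and viewed, and the job is handed in when it is done.

Besides the shell and the picture viewer there is one more tool, called after "Call:" as name(argument=value, ...), one argument or row to a line, values as JSON. drive_tool: Moves the arm, as the interface text tells. Its arguments: {"type":"object","properties":{"steps":{"type":"array"}},"required":["steps"]}

```bash
ls; mkdir -p pics
python3 - <<'E'
from workcell import bot, vision
import cv2,numpy as np
o=bot.get_obs()
for k,v in o.items(): print(k,np.round(v,4))
for n in ["side","top"]:
    im,d=vision.camera(n)
    np.savez(f"pics/{n}0.npz",im=im,d=d)
    cv2.imwrite(f"pics/{n}0.png",im[:,:,::-1])
    m=vision.camera_model(n)
    R=cv2.Rodrigues(np.array(m["rvec"],float))[0]
    print(n,np.round(m["mtx"],1).tolist(),"pos",(-R.T@np.array(m["tvec"]).ravel()).round(3),R.round(3).tolist())
E
```

```text
pics
clock 0.0
joint_pos [ 1.25    0.2414  0.0037  1.3352 -0.      1.5708]
joint_vel [-0.0013 -0.0003  0.0002 -0.0011 -0.0004  0.0008]
tau [-2.00000e-04 -3.72315e+01  2.52409e+01  1.70000e-02  0.00000e+00
  0.00000e+00]
eef_pos [0.1575 0.474  0.303 ]
tool_rot [ 8.110e-01  5.851e-01 -9.000e-04  6.000e-04]
ft_force [0.6674 0.8465 0.2959]
ft_torque [ 0.0203  0.1148 -0.0034]
grip_width 0.0854
side [[414.6, 0.0, 256.7], [0.0, 414.6, 199.2], [0.0, 0.0, 1.0]] pos [-0.23  -0.606  0.885] [[0.707, -0.707, -0.012], [-0.462, -0.449, -0.764], [0.536, 0.546, -0.645]]
top [[456.4, 0.0, 261.0], [0.0, 456.4, 190.0], [0.0, 0.0, 1.0]] pos [0.277 0.04  1.359] [[0.005, -1.0, 0.003], [-0.995, -0.005, -0.103], [0.103, -0.002, -0.995]]
```

View pics/side0.png

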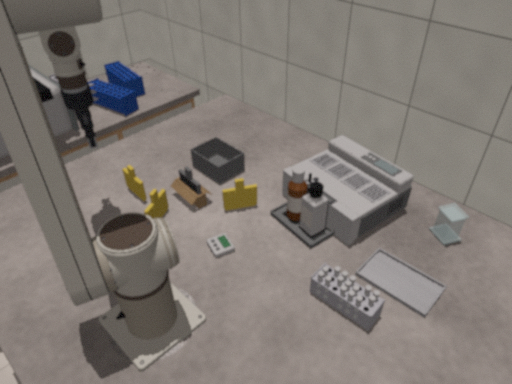

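View pics/top0.png

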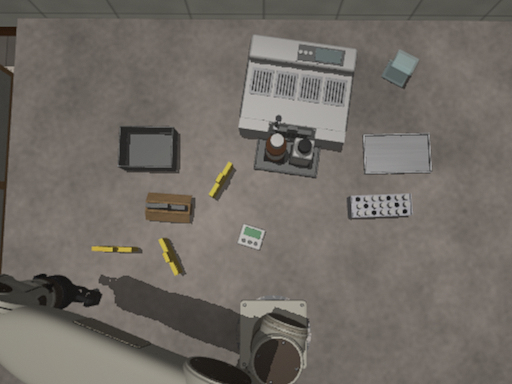

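Top view: the stainer is at about (297,95), with the amber bottle (275,148) and the white bottle with black cap (302,150) in its bay. The bin is at (150,148), the carton (168,207) and the tray (397,153). The yellow look-alikes are at (220,180), (112,249) and (170,256). Next I'll enlarge the key areas.

```bash
cat > h.py <<'E'
import numpy as np,cv2
from scipy.spatial.transform import Rotation as Ro
def cm(m):
    R=cv2.Rodrigues(np.array(m["rvec"],float))[0]; t=np.array(m["tvec"],float).ravel()
    return np.array(m["mtx"],float),R,t
def ray(m,u,v,z):
    K,R,t=cm(m); d=R.T@np.linalg.inv(K)@np.array([u,v,1.]); c=-R.T@t
    return c+d*(z-c[2])/d[2]
def proj(m,P):
    K,R,t=cm(m); p=(R@np.atleast_2d(P).T+t[:,None]); q=K@p; return (q[:2]/q[2]).T
def cloud(m,d):
    K,R,t=cm(m); v,u=np.mgrid[:d.shape[0],:d.shape[1]]
    p=np.stack([(u-K[0,2])/K[0,0]*d,(v-K[1,2])/K[1,1]*d,d],-1)
    w=(p-t)@R; w[d==0]=np.nan; return w
def crop(im,x0,y0,x1,y1,s,fn,step=10):
    c=cv2.resize(im[y0:y1,x0:x1,::-1],None,fx=s,fy=s,interpolation=cv2.INTER_CUBIC)
    for x in range((x0//step+1)*step,x1,step):
        cv2.line(c,((x-x0)*s,0),((x-x0)*s,6),(0,0,255),1); cv2.putText(c,str(x),((x-x0)*s-8,16),0,.35,(0,0,255),1)
    for y in range((y0//step+1)*step,y1,step):
        cv2.line(c,(0,(y-y0)*s),(6,(y-y0)*s),(0,0,255),1); cv2.putText(c,str(y),(8,(y-y0)*s+4),0,.35,(0,0,255),1)
    cv2.imwrite(fn,c)
E
python3 - <<'E'
from h import *
a=np.load("pics/top0.npz")["im"]; crop(a,230,30,365,185,4-0,"pics/t_st.png")
crop(a,85,115,245,285,4-1,"pics/t_left.png")
s=np.load("pics/side0.npz")["im"]; crop(s,265,130,420,250,5,"pics/s_st.png")
crop(s,110,130,270,260,5,"pics/s_left.png")
E
```

```text
(no output)
```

View pics/t_st.png

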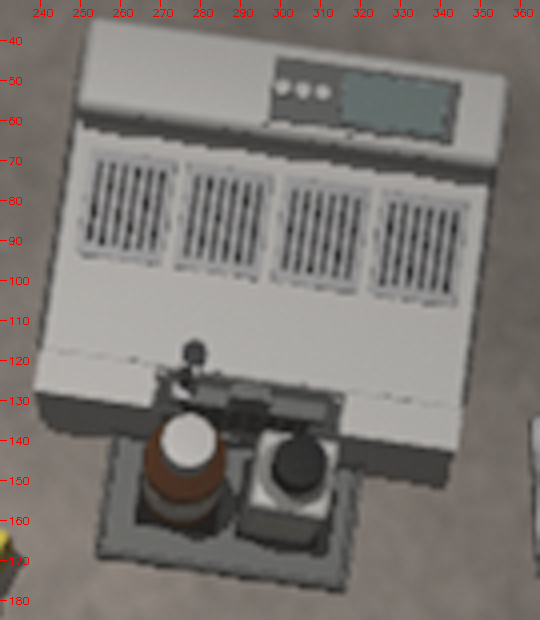

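View pics/s_st.png

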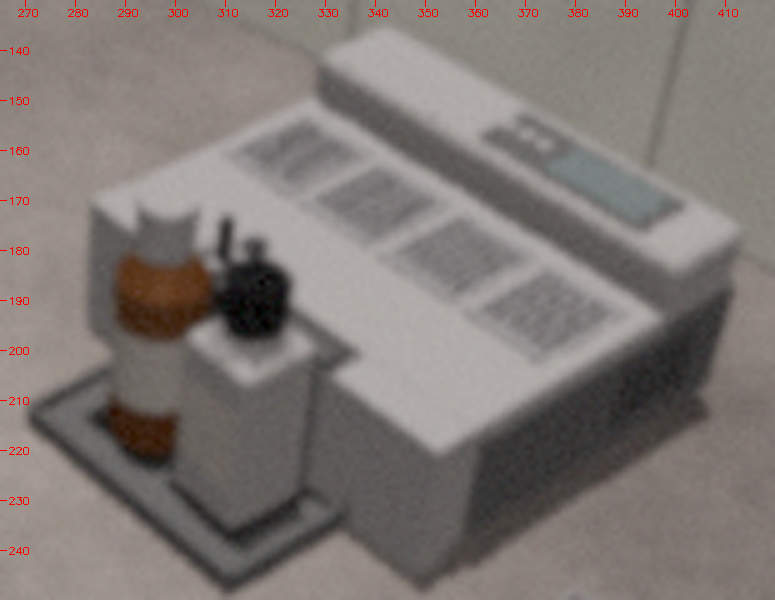

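View pics/s_left.png

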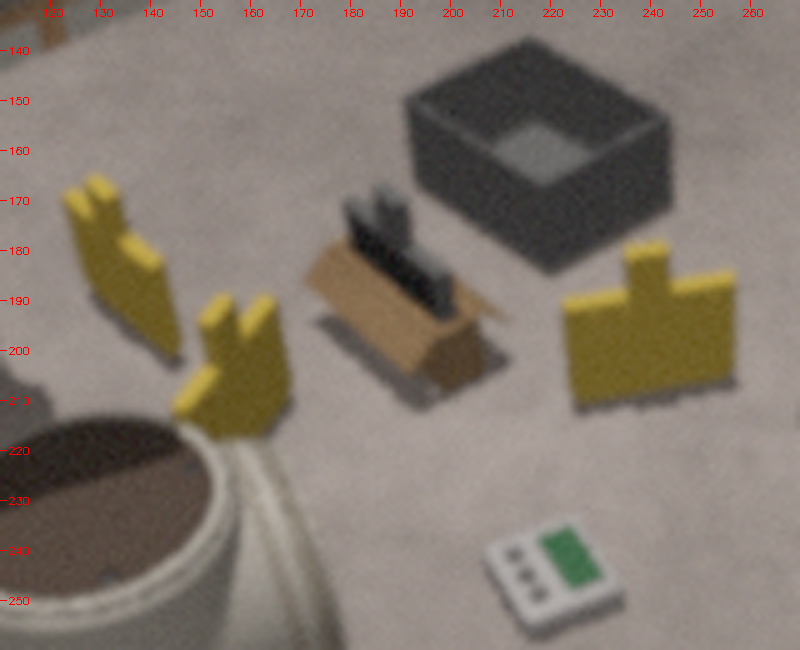

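View pics/t_left.png

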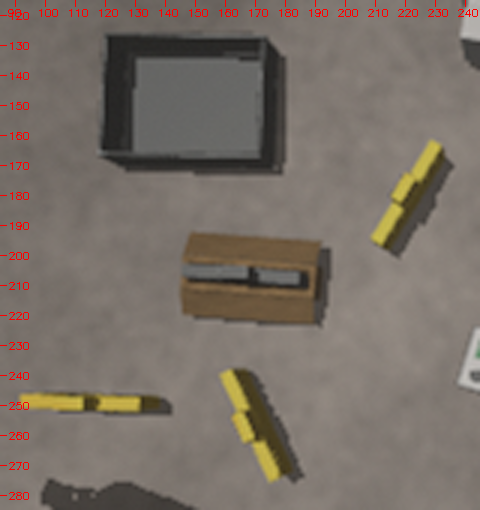

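Run:
```python
from h import *
from workcell import vision,bot
m=vision.camera_model("top"); f=np.load("pics/top0.npz"); im=f["im"]; w=cloud(m,f["d"])
z=w[...,2]
print("bench z",np.nanmedian(z[230:300,300:500]))
def comp(lo,hi,box,name,amin=20):
    x0,y0,x1,y1=box
    mk=np.zeros(z.shape,np.uint8); mk[y0:y1,x0:x1]=((z>lo)&(z<hi))[y0:y1,x0:x1]
    n,l,st,c=cv2.connectedComponentsWithStats(mk)
    for i in range(1,n):
        if st[i,4]>=amin:
            p=w[l==i]; r=cv2.minAreaRect(p[:,:2].astype(np.float32))
            print(name,"px",c[i].round(1),"n",st[i,4],"rect c",np.round(r[0],4),"size",np.round(r[1],4),"ang",round(r[2],1),"zmed",np.median(p[:,2]).round(4))
comp(.09,.11,(230,50,360,160),"deck")
comp(.12,.15,(230,20,370,90),"console")
comp(.15,.2,(230,110,360,185),"caps",8)
comp(.05,.095,(110,110,190,180),"bin")
comp(.04,.07,(130,185,200,230),"carton")
comp(.06,.14,(130,185,200,230),"fresh")
comp(.008,.03,(350,125,440,180),"tray")
# deck corners / slot by ray at z=.1
for n,u,v in [("deckFL",238.5,127.5),("deckFR",344,143.2),("slotL",269,132),("slotR",315.5,137)]:
    print(n,ray(m,u,v,.1).round(4))
o=bot.get_obs(); print(Ro.from_quat(o["tool_rot"]).as_matrix().round(3))
mw=vision.camera_model("wrist"); K,R,t=cm(mw); c=-R.T@t
T=Ro.from_quat(o["tool_rot"]).as_matrix()
print("wrist cam in tool",(T.T@(c-o["eef_pos"])).round(4),(T.T@R.T).round(3),K.round(1))
```

```text
bench z -0.001113774848350959
deck px [296.2 100.9] n 7160 rect c [ 0.6619 -0.0606] size [0.3075 0.205 ] ang 82.3 zmed 0.0997
deck px [273.8 154.1] n 33 rect c [0.5114 0.0017] size [0.0532 0.0191] ang 72.5 zmed 0.0984
console px [303.2  53.8] n 2663 rect c [ 0.7888 -0.0786] size [0.2997 0.0722] ang 81.9 zmed 0.1342
caps px [277.  141.3] n 166 rect c [ 0.5296 -0.0036] size [0.0345 0.032 ] ang 2.3 zmed 0.1812
caps px [304.9 145.9] n 160 rect c [ 0.5186 -0.0775] size [0.0342 0.0334] ang 1.1 zmed 0.172
bin px [144.2 146.2] n 578 rect c [0.5332 0.3675] size [0.1563 0.1221] ang 89.4 zmed 0.0695
carton px [168.5 207.5] n 632 rect c [0.3611 0.3051] size [0.1292 0.065 ] ang 85.6 zmed 0.0472
fresh px [165.7 206.6] n 207 rect c [0.361  0.3052] size [0.1107 0.0143] ang 85.5 zmed 0.0863
tray px [426.6 134.6] n 20 rect c [ 0.5835 -0.4558] size [0.0158 0.0218] ang 1.8 zmed 0.0136
tray px [377.4 144.2] n 140 rect c [ 0.5616 -0.3133] size [0.0888 0.1819] ang 41.4 zmed 0.013
tray px [417.3 164.2] n 128 rect c [ 0.4891 -0.4265] size [0.0783 0.1686] ang 37.7 zmed 0.012
deckFL [0.5835 0.1017 0.1   ]
deckFR [ 0.5402 -0.1945  0.1   ]
slotL [0.5711 0.0159 0.1   ]
slotR [ 0.5575 -0.1147  0.1   ]
[[ 0.315  0.949 -0.001]
 [ 0.949 -0.315 -0.002]
 [-0.002  0.    -1.   ]]
wrist cam in tool [ 0.0003 -0.0738 -0.071 ] [[ 1.    -0.    -0.   ]
 [ 0.     0.956  0.292]
 [ 0.    -0.292  0.956]] [[340.4   0.  252.5]
 [  0.  340.4 190.7]
 [  0.    0.    1. ]]
```

```bash
cat >> h.py <<'E'
ST_O=np.array([0.5756,-0.0477]); ST_Y=np.radians(-8.0)
def stw(x,y,z=0.):
    c,s=np.cos(ST_Y),np.sin(ST_Y); return np.array([ST_O[0]+c*x-s*y,ST_O[1]+s*x+c*y,z])
def wst(p):
    c,s=np.cos(ST_Y),np.sin(ST_Y); d=np.array(p)[:2]-ST_O; return np.array([c*d[0]+s*d[1],-s*d[0]+c*d[1]])
def down(yawx):  # tool down, tool x at world angle yawx (rad)
    c,s=np.cos(yawx),np.sin(yawx); return np.array([[c,s,0],[s,-c,0],[0,0,-1.]])
def plan(pos,yawdeg=None,grip=-1,n=None,vmax=.035,p0=None,T0=None):
    """rows from measured pose to target TCP pos, tool x at world yaw; prints rows"""
    from workcell import bot
    o=bot.get_obs(); p=np.array(o["eef_pos"]) if p0 is None else np.array(p0); T=Ro.from_quat(o["tool_rot"]).as_matrix() if T0 is None else T0
    cur=np.degrees(np.arctan2(T[1,0],T[0,0]))
    if yawdeg is None: yawdeg=cur
    Tg=down(np.radians(yawdeg)); rv=Ro.from_matrix(T.T@Tg).as_rotvec()
    d=np.array(pos)-p
    k=n or max(1,int(np.ceil(max(np.linalg.norm(d)/vmax,np.degrees(np.abs(rv)).max()/6.5))))
    print("p",p.round(4),"yaw",cur.round(2),"-> d",d.round(4),"rot",np.degrees(rv).round(2),"rows",k)
    rr=np.round(np.degrees(rv)/k,2); P=p.copy();Tc=T.copy();rows=[]
    for i in range(k):
        s=np.round(Tc.T@(p+d*(i+1)/k-P),4); P=P+Tc@s; Tc=Tc@Ro.from_rotvec(np.radians(rr)).as_matrix()
        rows.append([*s,*rr,grip])
    for r in rows: print(",".join(f"{v:g}" for v in r)+",")
    print("end",P.round(4))
E
python3 -c "
from h import *
print(stw(-52,0)) if 0 else None
plan([0.45,-0.03,0.40],82)"
```

```text
p [0.1575 0.4741 0.3031] yaw 71.62 -> d [ 0.2925 -0.5041  0.0969] rot [-1.000e-02  1.100e-01 -1.038e+01] rows 17
-0.0227,0.0257,-0.0057,-0,0.01,-0.61,-1,
-0.023,0.0254,-0.0056,-0,0.01,-0.61,-1,
-0.0233,0.0252,-0.0057,-0,0.01,-0.61,-1,
-0.0235,0.0249,-0.0057,-0,0.01,-0.61,-1,
-0.0238,0.0247,-0.0056,-0,0.01,-0.61,-1,
-0.0241,0.0244,-0.0057,-0,0.01,-0.61,-1,
-0.0243,0.0242,-0.0057,-0,0.01,-0.61,-1,
-0.0246,0.0239,-0.0057,-0,0.01,-0.61,-1,
-0.0248,0.0237,-0.0057,-0,0.01,-0.61,-1,
-0.025,0.0234,-0.0057,-0,0.01,-0.61,-1,
-0.0254,0.0231,-0.0057,-0,0.01,-0.61,-1,
-0.0255,0.0228,-0.0057,-0,0.01,-0.61,-1,
-0.0258,0.0226,-0.0057,-0,0.01,-0.61,-1,
-0.0261,0.0223,-0.0057,-0,0.01,-0.61,-1,
-0.0262,0.022,-0.0057,-0,0.01,-0.61,-1,
-0.0265,0.0217,-0.0057,-0,0.01,-0.61,-1,
-0.0268,0.0215,-0.0057,-0,0.01,-0.61,-1,
end [ 0.45 -0.03  0.4 ]
```

Call:
drive_tool(
  steps=[0,0,-0.02,0,0,-5.2,-1,0,0,-0.02,0,0,-5.2,-1,-0.0287,0.0225,-0.004,0,0,0,-1,-0.0287,0.0225,-0.004,0,0,0,-1,-0.0287,0.0225,-0.004,0,0,0,-1,-0.0287,0.0225,-0.004,0,0,0,-1,-0.0287,0.0225,-0.004,0,0,0,-1,-0.0287,0.0225,-0.004,0,0,0,-1],
)

```text
clock: 0.77
eef_pos: [0.2677, 0.2835, 0.3677]
tool_rot: [0.754, 0.656, -0.0, 0.0]
ft_force: [0.8, 1.0, -0.3]
grip_width: 0.0852
```

Call:
drive_tool(
  steps=[-0.0287,0.0225,-0.004,0,0,0,-1,-0.0287,0.0225,-0.004,0,0,0,-1,-0.0287,0.0225,-0.004,0,0,0,-1,-0.0287,0.0225,-0.004,0,0,0,-1,-0.0287,0.0225,-0.004,0,0,0,-1,-0.0287,0.0225,-0.004,0,0,0,-1,-0.0287,0.0225,-0.004,0,0,0,-1,-0.0287,0.0225,-0.004,0,0,0,-1],
)

```text
clock: 1.43
eef_pos: [0.4141, 0.031, 0.3999]
tool_rot: [0.755, 0.656, -0.0, -0.0]
ft_force: [0.1, 0.0, 0.0]
grip_width: 0.0856
```

Call:
drive_tool(
  steps=[-0.0287,0.0225,-0.004,0,0,0,-1,-0.0287,0.0225,-0.004,0,0,0,-1,0,0,0,0,0,0,-1,0,0,0,0,0,0,-1],
)

```text
clock: 1.77
eef_pos: [0.4509, -0.0318, 0.4071]
tool_rot: [0.756, 0.655, -0.001, -0.001]
ft_force: [-0.3, -0.1, 0.6]
grip_width: 0.0854
```

Run:
```python
from h import *
from workcell import vision,bot
m=vision.camera_model("wrist"); im,d=vision.camera("wrist")
import pickle; pickle.dump((im,d,m),open("pics/w1.pkl","wb"))
crop(im,0,0,512,384,1,"pics/w1.png",50)
w=cloud(m,d); z=w[...,2]
def comp(lo,hi,name,amin=60):
    mk=((z>lo)&(z<hi)).astype(np.uint8); n,l,st,c=cv2.connectedComponentsWithStats(mk)
    for i in range(1,n):
        if st[i,4]>=amin:
            p=w[l==i]; r=cv2.minAreaRect(p[:,:2].astype(np.float32))
            print(name,"px",c[i].round(1),"n",st[i,4],"rect c",np.round(r[0],4),"size",np.round(r[1],4),"ang",round(r[2],1),"zmed",np.median(p[:,2]).round(4),"st",wst(r[0]).round(4))
comp(.16,.2,"caps"); comp(.12,.145,"pin/lip"); comp(.095,.112,"deck")
for q in [stw(-.052,.038,.183),stw(-.052,-.038,.173),stw(.005,.042,.1365),stw(0,0,.131)]: print(proj(m,q).round(1))
```

```text
caps px [216.1 243.5] n 1088 rect c [ 0.5207 -0.0784] size [0.0351 0.0349] ang 9.9 zmed 0.1737 st [-0.0501 -0.038 ]
caps px [292.  246.2] n 1286 rect c [ 0.5317 -0.0043] size [0.035  0.0355] ang 84.4 zmed 0.1835 st [-0.0495  0.0369]
pin/lip px [222.2 218.8] n 1378 rect c [ 0.52   -0.0785] size [0.0561 0.0546] ang 80.6 zmed 0.1291 st [-0.0507 -0.0382]
pin/lip px [285.3 219.1] n 1147 rect c [ 0.5267 -0.0044] size [0.0476 0.0572] ang 4.8 zmed 0.1334 st [-0.0544  0.036 ]
pin/lip px [253.5 268.6] n 328 rect c [ 0.5773 -0.0488] size [0.027  0.0118] ang 81.9 zmed 0.1312 st [ 0.0018 -0.0008]
pin/lip px [293.1 274.4] n 110 rect c [ 0.5891 -0.0042] size [0.0095 0.0097] ang 87.1 zmed 0.1356 st [0.0073 0.0449]
deck px [414.3 122.3] n 194 rect c [0.4397 0.1472] size [0.0076 0.0286] ang 73.9 zmed 0.1036 st [-0.1617  0.1741]
deck px [222.7 197.7] n 226 rect c [ 0.4947 -0.0733] size [0.0533 0.0047] ang 77.2 zmed 0.1032 st [-0.0765 -0.0366]
deck px [280.6 202.1] n 247 rect c [ 0.5159 -0.0068] size [0.0262 0.0579] ang 9.1 zmed 0.1024 st [-0.0648  0.0322]
deck px [252.4 308.3] n 22064 rect c [ 0.6592 -0.0601] size [0.3004 0.1935] ang 81.9 zmed 0.1013 st [ 0.0845 -0.0006]
[[294.1 248.4]]
[[215.7 244. ]]
[[291.2 275.4]]
[[254.2 269.1]]
```

View pics/w1.png

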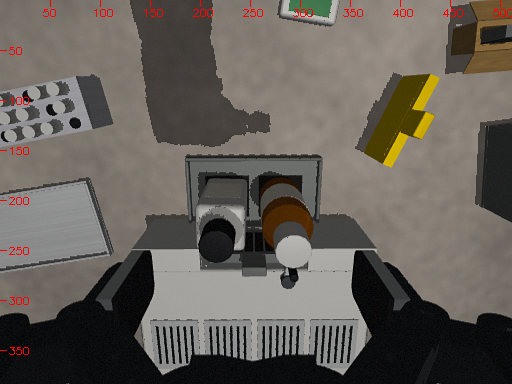

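```bash
sed -i 's/^ST_O=.*/ST_O=np.array([0.5770,-0.0482]); ST_Y=np.radians(-8.1)/' h.py
python3 - <<'E'
from h import *
from workcell import vision
m=vision.camera_model("top")
c=[ray(m,u,v,.014)[:2] for u,v in [(363,135),(430,133),(432,174),(366,175)]]
print(np.round(c,4),np.mean(c,0).round(4))
im=np.load("pics/top0.npz")["im"]; crop(im,350,120,445,225,6,"pics/t_tray.png")
plan([0.520,-0.078,0.29],81.9,-0.3)
E
```

```text
[[ 0.5835 -0.2679]
 [ 0.5907 -0.4695]
 [ 0.4664 -0.4712]
 [ 0.4624 -0.2746]] [ 0.5257 -0.3708]
p [ 0.4503 -0.0307  0.4072] yaw 81.91 -> d [ 0.0697 -0.0473 -0.1172] rot [-0.12 -0.02  0.01] rows 5
-0.0074,0.0152,0.0234,-0.02,-0,0,-0.3,
-0.0074,0.0152,0.0234,-0.02,-0,0,-0.3,
-0.0074,0.0151,0.0234,-0.02,-0,0,-0.3,
-0.0074,0.0152,0.0234,-0.02,-0,0,-0.3,
-0.0074,0.0151,0.0235,-0.02,-0,0,-0.3,
end [ 0.52   -0.0779  0.29  ]
```

View pics/t_tray.png

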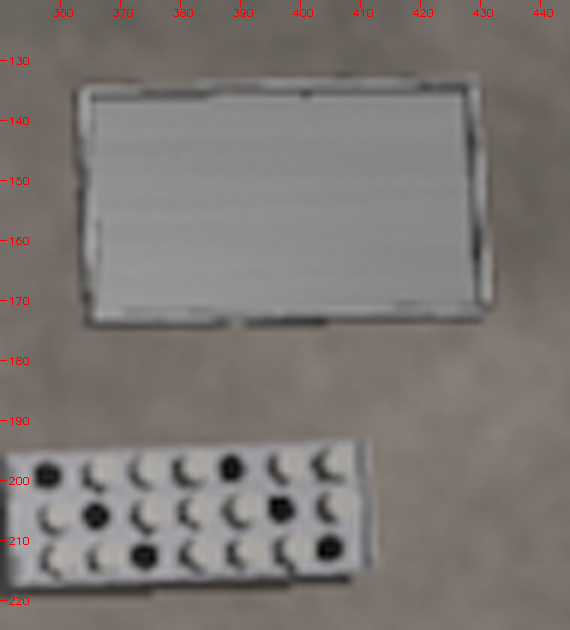

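Call:
drive_tool(
  steps=[-0.0074,0.0152,0.0234,0,0,0,-0.3,-0.0074,0.0152,0.0234,0,0,0,-0.3,-0.0074,0.0152,0.0234,0,0,0,-0.3,-0.0074,0.0152,0.0234,0,0,0,-0.3,-0.0074,0.0152,0.0234,0,0,0,-0.3,0,0,0,0,0,0,-0.3,0,0,0,0,0,0,-0.3],
)

```text
clock: 2.4
eef_pos: [0.5194, -0.0761, 0.2893]
tool_rot: [0.754, 0.657, -0.001, -0.002]
ft_force: [-0.0, -0.1, 0.7]
grip_width: 0.0556
```

Run:
```python
from h import *
plan([0.520,-0.078,0.213],81.9,-0.3)
```

```text
p [ 0.5194 -0.0761  0.2893] yaw 82.11 -> d [ 0.0006 -0.0019 -0.0763] rot [-0.28 -0.02  0.21] rows 3
-0.0006,0.0004,0.0254,-0.09,-0.01,0.07,-0.3,
-0.0006,0.0004,0.0255,-0.09,-0.01,0.07,-0.3,
-0.0007,0.0003,0.0254,-0.09,-0.01,0.07,-0.3,
end [ 0.52  -0.078  0.213]
```

Call:
drive_tool(
  steps=[-0.0006,0.0004,0.0254,0,0,0,-0.3,-0.0006,0.0004,0.0254,0,0,0,-0.3,-0.0006,0.0004,0.0254,0,0,0,-0.3,0,0,0,0,0,0,-0.3],
)

```text
clock: 2.73
eef_pos: [0.5186, -0.0777, 0.2119]
tool_rot: [0.754, 0.657, -0.002, -0.003]
ft_force: [-1.4, 0.3, -0.8]
grip_width: 0.0555
```

Run:
```python
from h import *
from workcell import vision,bot
print(bot.get_obs()["eef_pos"])
m=vision.camera_model("wrist"); im,d=vision.camera("wrist")
crop(im,0,0,512,384,1,"pics/w2.png",50)
```

```text
[ 0.51863764 -0.07772748  0.21193374]
```

View pics/w2.png

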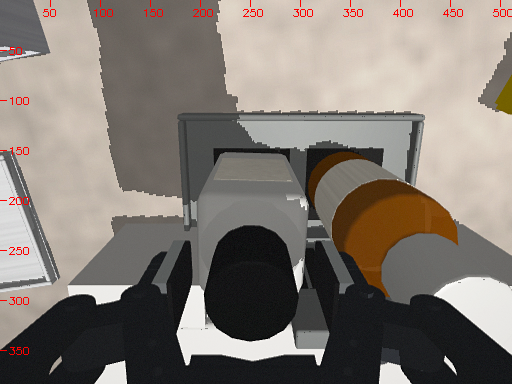

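The picture shows the black cap at (251,285), centred between the two fingers at about columns 175 and 330. I'll close the gripper.

Call:
drive_tool(
  steps=[0,0,0,0,0,0,1,0,0,0,0,0,0,1,0,0,0,0,0,0,1,0,0,0,0,0,0,1,0,0,0,0,0,0,1],
)

```text
clock: 3.2
eef_pos: [0.5231, -0.0792, 0.2177]
tool_rot: [0.754, 0.656, 0.002, 0.002]
ft_force: [-0.6, 1.0, 7.0]
grip_width: 0.0344
```

Call:
drive_tool(
  steps=[0,0,-0.01,0,0,0,1,0,0,-0.02,0,0,0,1,0,0,-0.02,0,0,0,1,0,0,-0.02,0,0,0,1,0,0,0,0,0,0,1],
)

```text
clock: 3.62
eef_pos: [0.5231, -0.0797, 0.2893]
tool_rot: [0.755, 0.656, 0.002, 0.003]
ft_force: [1.4, 0.0, -2.5]
grip_width: 0.0344
```

Run:
```python
from h import *
plan([0.5275,-0.42,0.285],90-1.9,1)
```

```text
p [ 0.5231 -0.0797  0.2893] yaw 82.01 -> d [ 0.0044 -0.3403 -0.0043] rot [ 0.43  0.04 -6.09] rows 10
-0.0336,0.0052,0.0005,0.04,0,-0.61,1,
-0.0337,0.0048,0.0005,0.04,0,-0.61,1,
-0.0338,0.0044,0.0004,0.04,0,-0.61,1,
-0.0338,0.0041,0.0005,0.04,0,-0.61,1,
-0.0338,0.0037,0.0005,0.04,0,-0.61,1,
-0.0338,0.0034,0.0004,0.04,0,-0.61,1,
-0.0339,0.003,0.0005,0.04,0,-0.61,1,
-0.034,0.0026,0.0005,0.04,0,-0.61,1,
-0.0339,0.0023,0.0004,0.04,0,-0.61,1,
-0.034,0.0019,0.0005,0.04,0,-0.61,1,
end [ 0.5275 -0.42    0.285 ]
```

Call:
drive_tool(
  steps=[-0.015,0.0023,0,0,0,0,1,-0.03,0.0046,0,0,0,0,1,-0.035,0.0054,0,0,0,0,1,-0.035,0.0054,0,0,0,0,1,-0.035,0.0054,0,0,0,0,1,-0.035,0.0054,0,0,0,0,1,-0.035,0.0054,0,0,0,0,1,-0.035,0.0054,0,0,0,0,1],
)

```text
clock: 4.28
eef_pos: [0.5242, -0.3388, 0.2832]
tool_rot: [0.755, 0.656, -0.0, -0.001]
ft_force: [0.9, 0.8, -2.7]
grip_width: 0.0343
```

Call:
drive_tool(
  steps=[-0.035,0.0054,0,0,0,0,1,-0.03,0.0046,0.01,0,0,0,1,-0.016,0.0025,0.015,0,0,0,1,0,0,0.015,0,0,0,1,0,0,0,0,0,0,1,0,0,0,0,0,0,1],
)

```text
clock: 4.78
eef_pos: [0.525, -0.4187, 0.242]
tool_rot: [0.755, 0.656, -0.0, -0.003]
ft_force: [0.0, 0.4, -3.6]
grip_width: 0.0344
```

Run:
```python
from h import *
from workcell import vision,bot
print(bot.get_obs()["eef_pos"])
m=vision.camera_model("wrist"); im,d=vision.camera("wrist")
crop(im,0,0,512,384,1,"pics/w3.png",50)
```

```text
[ 0.52496595 -0.41865137  0.24196428]
```

View pics/w3.png

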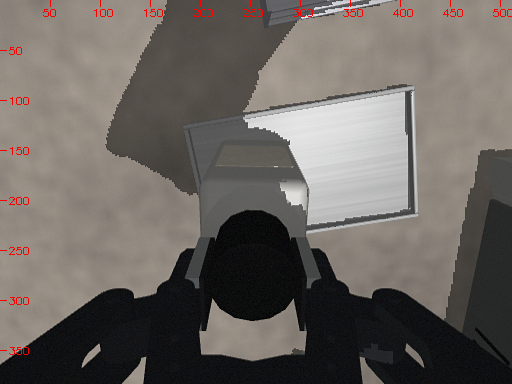

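Call:
drive_tool(
  steps=[0,0,0.01,0,0,0,1,0,0,0.008,0,0,0,1,0,0,0.004,0,0,0,1,0,0,0,0,0,0,1,0,0,0,0,0,0,1],
)

```text
clock: 5.25
eef_pos: [0.5261, -0.4188, 0.2225]
tool_rot: [0.754, 0.656, -0.0, -0.0]
ft_force: [-0.1, -0.1, -3.9]
grip_width: 0.0347
```

Call:
drive_tool(
  steps=[0,0,0.002,0,0,0,1,0,0,0.002,0,0,0,1,0,0,0,0,0,0,1],
)

```text
clock: 5.5
eef_pos: [0.5261, -0.4193, 0.2186]
tool_rot: [0.755, 0.656, -0.0, -0.0]
ft_force: [-0.6, 0.4, -3.7]
grip_width: 0.0341
```

Call:
drive_tool(
  steps=[0,0,0.002,0,0,0,1,0,0,0.002,0,0,0,1,0,0,0,0,0,0,1],
)

```text
clock: 5.75
eef_pos: [0.5261, -0.4194, 0.2146]
tool_rot: [0.755, 0.656, -0.0, 0.0]
ft_force: [0.7, 0.2, -4.1]
grip_width: 0.0346
```

Call:
drive_tool(
  steps=[0,0,0.002,0,0,0,1,0,0,0,0,0,0,1,0,0,0,0,0,0,1],
)

```text
clock: 6.0
eef_pos: [0.5263, -0.4194, 0.2144]
tool_rot: [0.755, 0.656, 0.0, 0.001]
ft_force: [-1.9, 2.0, 5.0]
grip_width: 0.0342
```

Call:
drive_tool(
  steps=[0,0,0,0,0,0,-0.3,0,0,0,0,0,0,-0.3,0,0,-0.01,0,0,0,-0.3,0,0,-0.02,0,0,0,-0.3,0,0,-0.03,0,0,0,-0.3,0,0,-0.03,0,0,0,-0.3,0,0,0,0,0,0,-0.3,0,0,0,0,0,0,-0.3],
)

```text
clock: 6.67
eef_pos: [0.5271, -0.4201, 0.3063]
tool_rot: [0.755, 0.656, 0.001, 0.003]
ft_force: [0.1, 0.2, -0.3]
grip_width: 0.0553
```

Run:
```python
from h import *
from workcell import vision,bot
m=vision.camera_model("top"); im,d=vision.camera("top")
crop(im,230,100,440,210,3,"pics/t4.png",10)
w=cloud(m,d); z=w[...,2]
def comp(lo,hi,name,box,amin=20):
    x0,y0,x1,y1=box; mk=np.zeros(z.shape,np.uint8); mk[y0:y1,x0:x1]=((z>lo)&(z<hi))[y0:y1,x0:x1]; n,l,st,c=cv2.connectedComponentsWithStats(mk)
    for i in range(1,n):
        if st[i,4]>=amin:
            p=w[l==i]; r=cv2.minAreaRect(p[:,:2].astype(np.float32))
            print(name,"px",c[i].round(1),"n",st[i,4],"rect c",np.round(r[0],4),"size",np.round(r[1],4),"ang",round(r[2],1),"zmed",np.median(p[:,2]).round(4),"st",wst(r[0]).round(4))
comp(.16,.2,"caps",(230,110,350,185))
print(stw(-.052,-.038),stw(-.052,.038))
plan([0.532,-0.0040,0.300],81.9,-0.3)
```

```text
caps px [277.  140.9] n 160 rect c [ 0.5298 -0.0036] size [0.0358 0.032 ] ang 1.8 zmed 0.182 st [-0.053   0.0375]
[ 0.52016452 -0.07849403  0.        ] [ 0.53087302 -0.00325224  0.        ]
p [ 0.5265 -0.4196  0.304 ] yaw 82.02 -> d [ 0.0055  0.4156 -0.004 ] rot [0.13 0.08 0.12] rows 12
0.0344,-0.0044,0.0003,0.01,0.01,0.01,-0.3,
0.0343,-0.0043,0.0003,0.01,0.01,0.01,-0.3,
0.0344,-0.0044,0.0002,0.01,0.01,0.01,-0.3,
0.0344,-0.0044,0.0003,0.01,0.01,0.01,-0.3,
0.0343,-0.0043,0.0003,0.01,0.01,0.01,-0.3,
0.0344,-0.0044,0.0004,0.01,0.01,0.01,-0.3,
0.0343,-0.0044,0.0003,0.01,0.01,0.01,-0.3,
0.0344,-0.0044,0.0003,0.01,0.01,0.01,-0.3,
0.0344,-0.0044,0.0003,0.01,0.01,0.01,-0.3,
0.0343,-0.0044,0.0004,0.01,0.01,0.01,-0.3,
0.0344,-0.0044,0.0003,0.01,0.01,0.01,-0.3,
0.0343,-0.0045,0.0003,0.01,0.01,0.01,-0.3,
end [ 0.5319 -0.004   0.3   ]
```

View pics/t4.png

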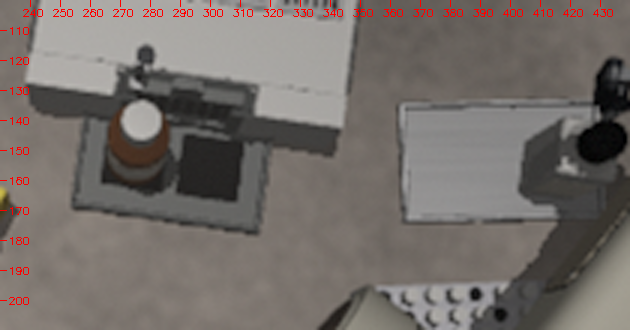

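The square bottle stands upright in the tray at (412,150), and its dark bay pad is now visible at (300,155). Next is the round bottle.

Call:
drive_tool(
  steps=[0.02,-0.0026,0,0,0,0,-0.3,0.035,-0.0045,0,0,0,0,-0.3,0.035,-0.0045,0,0,0,0,-0.3,0.035,-0.0045,0,0,0,0,-0.3,0.035,-0.0045,0,0,0,0,-0.3,0.035,-0.0045,0,0,0,0,-0.3,0.035,-0.0045,0,0,0,0,-0.3,0.035,-0.0045,0,0,0,0,-0.3],
)

```text
clock: 7.38
eef_pos: [0.5281, -0.1503, 0.3011]
tool_rot: [0.755, 0.656, -0.001, -0.001]
ft_force: [0.5, -0.2, -0.1]
grip_width: 0.0554
```

Call:
drive_tool(
  steps=[0.035,-0.0045,0,0,0,0,-0.3,0.035,-0.0045,0,0,0,0,-0.3,0.035,-0.0045,0,0,0,0,-0.3,0.03,-0.0045,0,0,0,0,-0.3,0.012,-0.001,0,0,0,0,-0.3,0,0,0,0,0,0,-0.3,0,0,0,0,0,0,-0.3,0,0,0,0,0,0,-0.3],
)

```text
clock: 8.05
eef_pos: [0.5306, -0.0049, 0.302]
tool_rot: [0.755, 0.656, -0.001, -0.0]
ft_force: [1.1, -0.9, -0.2]
grip_width: 0.0555
```

Run:
```python
from h import *
from workcell import vision,bot
m=vision.camera_model("wrist"); im,d=vision.camera("wrist")
crop(im,0,0,512,384,1,"pics/w5.png",50)
w=cloud(m,d); z=w[...,2]
def comp(lo,hi,name,amin=60):
    mk=((z>lo)&(z<hi)).astype(np.uint8); mk[270:]=0; n,l,st,c=cv2.connectedComponentsWithStats(mk)
    for i in range(1,n):
        if st[i,4]>=amin:
            p=w[l==i]; r=cv2.minAreaRect(p[:,:2].astype(np.float32))
            print(name,"px",c[i].round(1),"n",st[i,4],"rect c",np.round(r[0],4),"size",np.round(r[1],4),"ang",round(r[2],1),"zmed",np.median(p[:,2]).round(4),"st",wst(r[0]).round(4))
comp(.16,.2,"caps")
plan([0.532,-0.0040,0.222],81.9,-0.3)
```

```text
caps px [254.1 212.8] n 3043 rect c [ 0.5318 -0.004 ] size [0.0354 0.0351] ang 35.1 zmed 0.1837 st [-0.051   0.0374]
p [ 0.5307 -0.0052  0.3022] yaw 81.92 -> d [ 0.0013  0.0012 -0.0802] rot [-0.05  0.04  0.02] rows 3
0.0005,0.0004,0.0267,-0.02,0.01,0.01,-0.3,
0.0005,0.0004,0.0268,-0.02,0.01,0.01,-0.3,
0.0004,0.0004,0.0267,-0.02,0.01,0.01,-0.3,
end [ 0.532 -0.004  0.222]
```

View pics/w5.png

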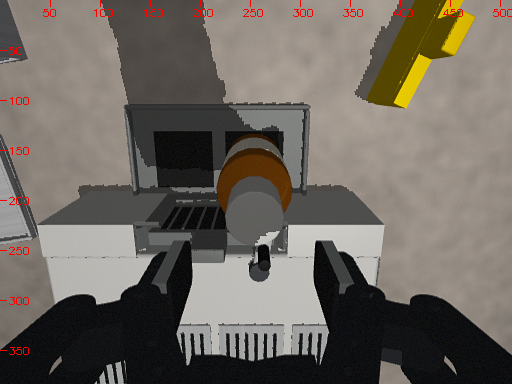

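The white cap is at (254,213), and casting it puts it at (0.532,-0.004), which agrees with the earlier fix. I'll descend and grip.

Call:
drive_tool(
  steps=[0.0005,0.0004,0.0267,0,0,0,-0.3,0.0005,0.0004,0.0267,0,0,0,-0.3,0.0004,0.0004,0.0267,0,0,0,-0.3,0,0,0,0,0,0,-0.3,0,0,0,0,0,0,-0.3],
)

```text
clock: 8.52
eef_pos: [0.5311, -0.004, 0.2214]
tool_rot: [0.755, 0.655, -0.002, -0.001]
ft_force: [0.3, -0.1, 0.2]
grip_width: 0.0555
```

Call:
drive_tool(
  steps=[0,0,0,0,0,0,1,0,0,0,0,0,0,1,0,0,0,0,0,0,1,0,0,0,0,0,0,1,0,0,0,0,0,0,1,0,0,0,0,0,0,1],
)

```text
clock: 9.02
eef_pos: [0.5334, -0.0031, 0.2248]
tool_rot: [0.755, 0.656, 0.001, 0.002]
ft_force: [0.2, -1.6, 6.1]
grip_width: 0.0347
```

Call:
drive_tool(
  steps=[0,0,-0.01,0,0,0,1,0,0,-0.02,0,0,0,1,0,0,-0.02,0,0,0,1,0,0,-0.02,0,0,0,1,0,0,0,0,0,0,1],
)

```text
clock: 9.43
eef_pos: [0.5336, -0.0024, 0.2969]
tool_rot: [0.754, 0.656, 0.003, 0.002]
ft_force: [0.8, 0.1, -2.4]
grip_width: 0.0347
```

Run:
```python
from h import *
plan([0.525,-0.322,0.25],81.9,1)
```

```text
p [ 0.5336 -0.0024  0.2969] yaw 82.04 -> d [-0.0086 -0.3196 -0.0469] rot [ 0.39 -0.08  0.14] rows 10
-0.0318,0.0035,0.0047,0.04,-0.01,0.01,1,
-0.0318,0.0036,0.0046,0.04,-0.01,0.01,1,
-0.0317,0.0035,0.0047,0.04,-0.01,0.01,1,
-0.0318,0.0036,0.0047,0.04,-0.01,0.01,1,
-0.0318,0.0036,0.0047,0.04,-0.01,0.01,1,
-0.0317,0.0036,0.0047,0.04,-0.01,0.01,1,
-0.0318,0.0036,0.0047,0.04,-0.01,0.01,1,
-0.0318,0.0036,0.0047,0.04,-0.01,0.01,1,
-0.0317,0.0036,0.0047,0.04,-0.01,0.01,1,
-0.0318,0.0036,0.0047,0.04,-0.01,0.01,1,
end [ 0.525 -0.322  0.25 ]
```

Call:
drive_tool(
  steps=[-0.02,0.0022,0,0,0,0,1,-0.035,0.004,0,0,0,0,1,-0.035,0.004,0,0,0,0,1,-0.035,0.004,0,0,0,0,1,-0.035,0.004,0,0,0,0,1,-0.035,0.004,0,0,0,0,1,-0.035,0.004,0,0,0,0,1,-0.035,0.004,0,0,0,0,1],
)

```text
clock: 10.1
eef_pos: [0.5244, -0.2704, 0.2909]
tool_rot: [0.754, 0.656, -0.0, -0.002]
ft_force: [1.8, 0.5, -3.0]
grip_width: 0.0343
```

Call:
drive_tool(
  steps=[-0.033,0.003,0,0,0,0,1,-0.02,0.002,0.01,0,0,0,1,0,0,0.02,0,0,0,1,0,0,0.02,0,0,0,1,0,0,0.01,0,0,0,1,0,0,0,0,0,0,1,0,0,0,0,0,0,1],
)

```text
clock: 10.68
eef_pos: [0.5224, -0.3218, 0.2315]
tool_rot: [0.754, 0.656, -0.0, -0.001]
ft_force: [0.8, -0.7, -3.0]
grip_width: 0.0344
```

Run:
```python
from h import *
from workcell import vision,bot
print(bot.get_obs()["eef_pos"])
m=vision.camera_model("wrist"); im,d=vision.camera("wrist")
crop(im,0,0,512,384,1,"pics/w6.png",50)
```

```text
[ 0.52243107 -0.3218076   0.23149003]
```

View pics/w6.png

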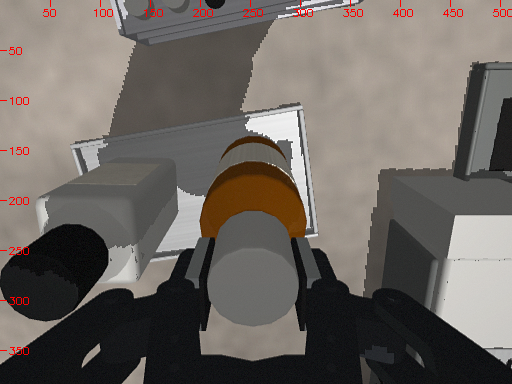

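Call:
drive_tool(
  steps=[0,0,0.006,0,0,0,1,0,0,0.003,0,0,0,1,0,0,0,0,0,0,1,0,0,0,0,0,0,1],
)

```text
clock: 11.07
eef_pos: [0.5229, -0.3224, 0.2239]
tool_rot: [0.755, 0.656, 0.0, 0.0]
ft_force: [0.4, 0.4, -3.6]
grip_width: 0.0345
```

Call:
drive_tool(
  steps=[0,0,0.002,0,0,0,1,0,0,0,0,0,0,1,0,0,0,0,0,0,1],
)

```text
clock: 11.32
eef_pos: [0.5228, -0.3225, 0.2216]
tool_rot: [0.755, 0.656, 0.0, 0.0]
ft_force: [-0.2, 0.8, -3.3]
grip_width: 0.0349
```

Call:
drive_tool(
  steps=[0,0,0.002,0,0,0,1,0,0,0,0,0,0,1,0,0,0,0,0,0,1],
)

```text
clock: 11.57
eef_pos: [0.5232, -0.3227, 0.2215]
tool_rot: [0.755, 0.656, 0.0, 0.001]
ft_force: [-1.6, 1.4, 6.6]
grip_width: 0.0347
```

Call:
drive_tool(
  steps=[0,0,0,0,0,0,-0.3,0,0,0,0,0,0,-0.3,0,0,-0.01,0,0,0,-0.3,0,0,-0.02,0,0,0,-0.3,0,0,-0.035,0,0,0,-0.3,0,0,-0.035,0,0,0,-0.3,0,0,0,0,0,-7,-0.3,0,0,0,0,0,-7,-0.3],
)

```text
clock: 12.23
eef_pos: [0.524, -0.3233, 0.3239]
tool_rot: [0.667, 0.745, 0.001, 0.004]
ft_force: [-0.4, 0.1, -0.7]
grip_width: 0.0559
```

Call:
drive_tool(
  steps=[0,0,0,0,0,-7,0.3,0,0,0,0,0,-7,0.3,0,0,0,0,0,-7,0.3,0,0,0,0,0,-7,0.3,0,0,0,0,0,-7,0.3,0,0,0,0,0,-7,0.3,0,0,0,0,0,-7,0.3,0,0,0,0,0,-7,0.3],
)

```text
clock: 12.9
eef_pos: [0.523, -0.3226, 0.3203]
tool_rot: [0.239, 0.971, -0.0, 0.0]
ft_force: [-0.9, -0.9, 0.5]
grip_width: 0.0296
```

Call:
drive_tool(
  steps=[0,0,0,0,0,-7,0.3,0,0,0,0,0,-7,0.3,0,0,0,0,0,-6,0.3,0,0,0,0,0,0,0.3],
)

```text
clock: 13.23
eef_pos: [0.523, -0.3226, 0.3202]
tool_rot: [0.069, 0.998, -0.0, 0.0]
ft_force: [0.1, -0.4, 0.2]
grip_width: 0.0303
```

Run:
```python
from h import *
from workcell import bot
print(np.degrees(bot.get_obs()["joint_pos"]).round(1))
plan([0.5885,-0.06,0.33],171.9,0.3)
```

```text
[ -31.7   27.    21.7   84.7   -0.  -113.8]
p [ 0.523  -0.3226  0.3202] yaw 172.11 -> d [0.0655 0.2626 0.0098] rot [-0.02  0.03  0.21] rows 8
-0.0036,0.0336,-0.0012,-0,0,0.03,0.3,
-0.0036,0.0337,-0.0013,-0,0,0.03,0.3,
-0.0036,0.0336,-0.0012,-0,0,0.03,0.3,
-0.0035,0.0337,-0.0012,-0,0,0.03,0.3,
-0.0036,0.0336,-0.0013,-0,0,0.03,0.3,
-0.0035,0.0337,-0.0012,-0,0,0.03,0.3,
-0.0035,0.0336,-0.0012,-0,0,0.03,0.3,
-0.0035,0.0337,-0.0012,-0,0,0.03,0.3,
end [ 0.5885 -0.06    0.33  ]
```

Call:
drive_tool(
  steps=[-0.0036,0.0336,-0.0012,0,0,0,0.3,-0.0036,0.0336,-0.0012,0,0,0,0.3,-0.0036,0.0336,-0.0012,0,0,0,0.3,-0.0036,0.0336,-0.0012,0,0,0,0.3,-0.0036,0.0336,-0.0012,0,0,0,0.3,-0.0036,0.0336,-0.0012,0,0,0,0.3,-0.0036,0.0336,-0.0012,0,0,0,0.3,-0.0036,0.0336,-0.0012,0,0,0,0.3],
)

```text
clock: 13.9
eef_pos: [0.5889, -0.0587, 0.3299]
tool_rot: [0.071, 0.997, -0.0, 0.0]
ft_force: [-0.1, -0.7, 0.2]
grip_width: 0.0299
```

Call:
drive_tool(
  steps=[0,0,0,0,0,0,0.3,0,0,0,0,0,0,0.3,0,0,0,0,0,0,0.3],
)

```text
clock: 14.15
eef_pos: [0.5887, -0.0603, 0.3294]
tool_rot: [0.07, 0.998, -0.0, 0.0]
ft_force: [0.4, -0.5, -0.4]
grip_width: 0.0299
```

Run:
```python
from h import *
from workcell import vision,bot
m=vision.camera_model("wrist"); im,d=vision.camera("wrist")
import pickle; pickle.dump((im,d,m),open("pics/w7.pkl","wb"))
crop(im,0,0,512,384,1,"pics/w7.png",50)
w=cloud(m,d); z=w[...,2]
def comp(lo,hi,name,amin=60):
    mk=((z>lo)&(z<hi)).astype(np.uint8); n,l,st,c=cv2.connectedComponentsWithStats(mk)
    for i in range(1,n):
        if st[i,4]>=amin:
            p=w[l==i]; r=cv2.minAreaRect(p[:,:2].astype(np.float32))
            print(name,"px",c[i].round(1),"n",st[i,4],"rect c",np.round(r[0],4),"size",np.round(r[1],4),"ang",round(r[2],1),"zmed",np.median(p[:,2]).round(4),"st",wst(r[0]).round(4))
comp(.133,.145,"pin"); comp(.125,.133,"lip"); comp(.095,.105,"deck",200)
comp(.105,.11,"bar",40)
```

```text
pin px [ 23.6 209.7] n 13884 rect c [ 0.767  -0.0681] size [0.2961 0.0629] ang 69.7 zmed 0.136 st [0.1909 0.0071]
pin px [261.  245.3] n 112 rect c [ 0.59   -0.0048] size [0.0097 0.0085] ang 82.1 zmed 0.137 st [0.0067 0.0448]
lip px [ 42.6 151.6] n 2741 rect c [ 0.7571 -0.0855] size [0.2661 0.0062] ang 82.0 zmed 0.1296 st [ 0.1836 -0.0115]
lip px [267.6 191.8] n 446 rect c [ 0.5781 -0.0494] size [0.0276 0.0116] ang 82.4 zmed 0.1317 st [ 0.0012 -0.001 ]
deck px [165.9 138.4] n 61547 rect c [ 0.6621 -0.0606] size [0.3019 0.2019] ang 82.6 zmed 0.1013 st [ 0.086  -0.0003]
deck px [266.5 145.3] n 661 rect c [ 0.5737 -0.0823] size [0.0425 0.0119] ang 82.3 zmed 0.0989 st [ 0.0015 -0.0342]
deck px [265.9 216.8] n 228 rect c [ 0.5825 -0.0177] size [0.0237 0.0115] ang 82.3 zmed 0.0989 st [0.0012 0.031 ]
bar px [36.3 22.3] n 67 rect c [ 0.7392 -0.2051] size [0.0296 0.0027] ang 85.8 zmed 0.1086 st [ 0.1827 -0.1325]
bar px [47.1 85.5] n 62 rect c [ 0.7458 -0.1585] size [0.0273 0.0023] ang 81.9 zmed 0.1084 st [ 0.1826 -0.0854]
bar px [ 53.  119.2] n 43 rect c [ 0.7497 -0.132 ] size [0.023  0.0019] ang 81.2 zmed 0.1082 st [ 0.1828 -0.0586]
bar px [ 57.5 146.6] n 41 rect c [ 0.753  -0.1078] size [0.0228 0.0023] ang 81.8 zmed 0.1086 st [ 0.1827 -0.0342]
bar px [ 63.9 184.9] n 54 rect c [ 0.7577 -0.0746] size [0.0319 0.0018] ang 81.9 zmed 0.1087 st [ 0.1826 -0.0006]
bar px [255.8 229.5] n 308 rect c [ 0.5984 -0.008 ] size [0.0144 0.0429] ang 68.0 zmed 0.1082 st [0.0156 0.0428]
bar px [ 73.6 242. ] n 55 rect c [ 0.7656 -0.0186] size [0.0411 0.0019] ang 82.3 zmed 0.1086 st [0.1825 0.0558]
```

View pics/w7.png

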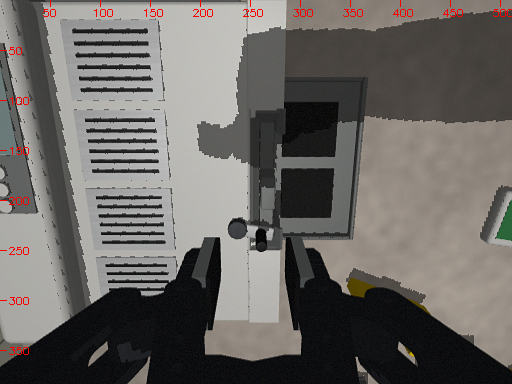

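Run:
```python
from h import *
import pickle; im,d,m=pickle.load(open("pics/w7.pkl","rb"))
w=cloud(m,d)
print((w[216:256:3,225:276:3,2]*1000).round(0).astype(int))
crop(im,190,170,320,270,6,"pics/w7c.png",10)
k=(w[...,2]>.1095)&(w[...,2]<.118); k[:, :225]=0; k[:216]=0;k[256:]=0;k[:,250:]=0
print(np.mean(w[k],0), wst(np.mean(w[k],0)[:2]), k.sum())
plan([0.5895,-0.0046,0.25],171.9,0.3)
```

```text
[[                 101                  101                  101
                   101                  101                  101
                   101                  100                  101
                   100                   98                   93
                   100                   98                   99
                    98                   67]
 [                 102                  101                  100
                   104                  104                  104
                   100                  100                  100
                    99                   96                   94
                   100                   99                   98
                   100                   74]
 [                 101                  101                  107
                   112                  111                  112
                   109                  102                  100
                   100                   98                   93
                    99                  100                   99
                    98             
[... 3745 characters left out ...]
     100                  101
                   101                  102                  100
                   102                  100                  101
                   100                  102                  100
                   101                  101                  100
                   100                  101]]
[ 0.61078069 -0.01150683  0.11129199] [0.02827357 0.04108684] 271
p [ 0.5886 -0.061   0.3294] yaw 171.91 -> d [ 0.0009  0.0564 -0.0794] rot [-0.02  0.    0.01] rows 3
0.0023,0.0187,0.0264,-0.01,0,0,0.3,
0.0024,0.0186,0.0265,-0.01,0,0,0.3,
0.0023,0.0187,0.0265,-0.01,0,0,0.3,
end [ 0.5895 -0.0046  0.25  ]<stdin>:4: RuntimeWarning: invalid value encountered in cast
```

View pics/w7c.png

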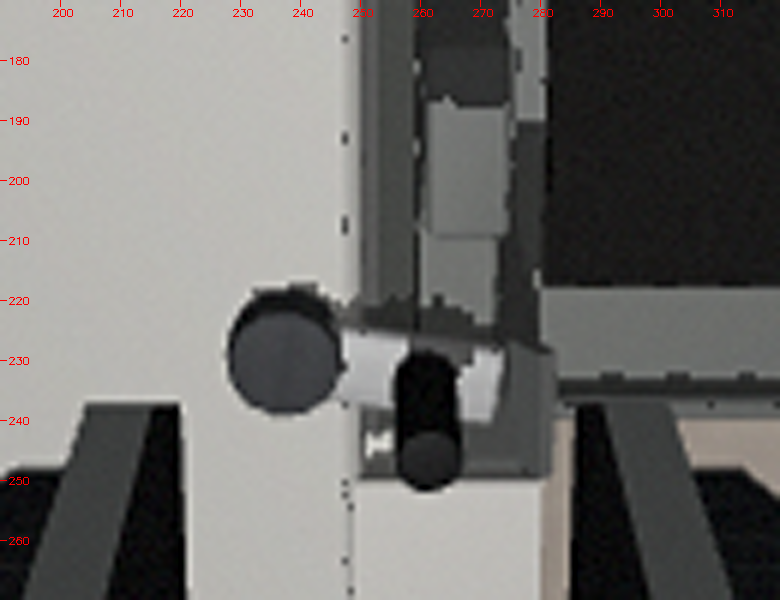

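Call:
drive_tool(
  steps=[0.0023,0.0187,0.025,0,0,0,0.3,0.0023,0.0187,0.025,0,0,0,0.3,0.0023,0.0187,0.025,0,0,0,0.3,0,0,0.03,0,0,0,0.3,0,0,0.02,0,0,0,0.3,0,0,0,0,0,0,0.3,0,0,0,0,0,0,0.3,0,0,0,0,0,0,0.3],
)

```text
clock: 14.87
eef_pos: [0.5904, -0.005, 0.2058]
tool_rot: [0.071, 0.997, 0.0, 0.001]
ft_force: [0.2, 0.3, 0.3]
grip_width: 0.0301
```

```bash
sed -i 's/^ST_O=.*/ST_O=np.array([0.5778,-0.0490]); ST_Y=np.radians(-8.1)/' h.py
python3 - <<'E'
from h import *
from workcell import vision,bot
print(bot.tip_reach)
m=vision.camera_model("wrist"); im,d=vision.camera("wrist")
crop(im,100,130,420,384,2,"pics/w8.png",20)
plan([0.5895,-0.0046,0.190],171.9,0.3)
E
```

```text
0.0726
p [ 0.5908 -0.0048  0.2064] yaw 171.91 -> d [-0.0013  0.0002 -0.0164] rot [0.02 0.21 0.01] rows 1
0.0014,0,0.0164,0.02,0.21,0.01,0.3,
end [ 0.5895 -0.0047  0.19  ]
```

View pics/w8.png

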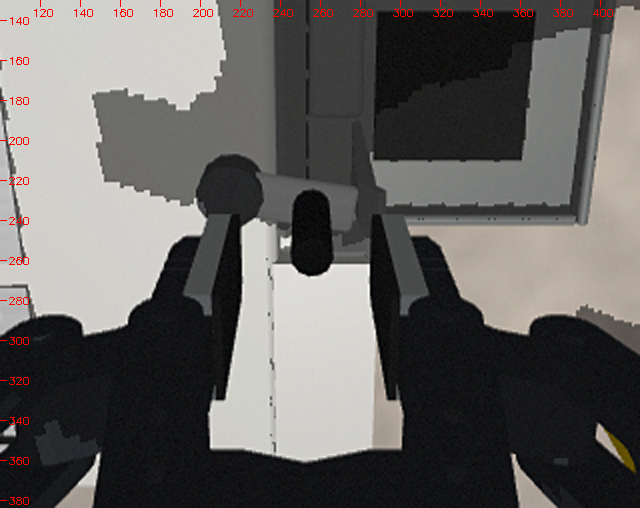

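The pin at (255,258) sits centred between the jaws. I'll descend and grip it.

Call:
drive_tool(
  steps=[0.001,0,0.01,0,0,0,0.3,0,0,0.006,0,0,0,0.3,0,0,0,0,0,0,1,0,0,0,0,0,0,1,0,0,0,0,0,0,1,0,0,0,0,0,0,1],
)

```text
clock: 15.42
eef_pos: [0.5891, -0.004, 0.1878]
tool_rot: [0.07, 0.998, -0.0, 0.0]
ft_force: [3.9, -2.0, -6.1]
grip_width: 0.0076
```

Run:
```python
from h import *
from workcell import bot
o=bot.get_obs(); p=np.array(o["eef_pos"]); print(p,wst(p),o["ft_force"],o["grip_width"])
T=Ro.from_quat(o["tool_rot"]).as_matrix()
pv=np.array([.027,.042]); r=wst(p)-pv; print("rel",r,np.hypot(*r),np.arctan2(r[1],-r[0]))
a0=np.arctan2(r[1],-r[0]); prev=p[:2]
for a in np.linspace(a0,1.62,11)[1:]:
    q=stw(*(pv+.022*np.array([-np.cos(a),np.sin(a)])))[:2]; s=T[:2,:2].T@(q-prev); prev=q
    print(a.round(2),s.round(4))
```

```text
[ 0.58914097 -0.00397066  0.18781127] [0.00488314 0.04617807] [ 3.92331963 -1.95667189 -6.11414678] 0.007561849822540097
rel [-0.02211686  0.00417807] 0.022508036295872495 0.18670872369999958
0.33 [-0.0013  0.0029]
0.47 [-0.0012  0.0029]
0.62 [-0.0016  0.0027]
0.76 [-0.002   0.0024]
0.9 [-0.0023  0.0021]
1.05 [-0.0026  0.0018]
1.19 [-0.0028  0.0014]
1.33 [-0.003  0.001]
1.48 [-0.0031  0.0005]
1.62 [-0.0031  0.0001]
```

Call:
drive_tool(
  steps=[-0.0009,0.003,0,0,0,0,1,-0.0012,0.0029,0,0,0,0,1,-0.0016,0.0027,0,0,0,0,1,-0.002,0.0024,0,0,0,0,1,-0.0023,0.0021,0,0,0,0,1],
)

```text
clock: 15.83
eef_pos: [0.5948, 0.0061, 0.1878]
tool_rot: [0.071, 0.997, -0.003, -0.004]
ft_force: [-13.2, -9.0, 6.5]
grip_width: 0.0073
```

Call:
drive_tool(
  steps=[-0.0026,0.0018,0,0,0,0,1,-0.0028,0.0014,0,0,0,0,1,-0.003,0.001,0,0,0,0,1,-0.0031,0.0005,0,0,0,0,1,-0.0031,0.0001,0,0,0,0,1,0,0,0,0,0,0,1],
)

```text
clock: 16.33
eef_pos: [0.6064, 0.0144, 0.1876]
tool_rot: [0.069, 0.998, 0.003, -0.009]
ft_force: [-19.5, 8.4, 10.6]
grip_width: 0.0077
```

Run:
```python
from h import *
from workcell import bot
o=bot.get_obs(); p=np.array(o["eef_pos"])
r=wst(p)-np.array([.027,.042]); print("rel",r,np.hypot(*r),np.arctan2(r[1],-r[0]),o["ft_force"])
```

```text
rel [-0.00762727  0.02479354] 0.025940214283714385 1.2723532469800862 [-19.47367289   8.39247021  10.63024094]
```

The 20 N reading is the gripped pin's friction torque: the pin has to rotate in the pads. I'll loosen the fingers to a cage and push the rest of the way.

Call:
drive_tool(
  steps=[0,0,0,0,0,0,0.62,0,0,0,0,0,0,0.62,-0.003,-0.001,0,0,0,0,0.62,-0.003,-0.001,0,0,0,0,0.62,0,0,0,0,0,0,0.62],
)

```text
clock: 16.75
eef_pos: [0.62, 0.0079, 0.1885]
tool_rot: [0.07, 0.998, 0.0, 0.001]
ft_force: [-0.5, 0.4, -0.4]
grip_width: 0.0164
```

Run:
```python
from h import *
from workcell import bot
o=bot.get_obs(); p=np.array(o["eef_pos"])
r=wst(p)-np.array([.027,.042]); print("rel",r,np.hypot(*r),np.arctan2(r[1],-r[0]),o["ft_force"])
```

```text
rel [0.00677297 0.02032193] 0.02142087256569386 1.8925024037063796 [-0.45334925  0.41476575 -0.41818764]
```

Call:
drive_tool(
  steps=[0,0,-0.02,0,0,0,0.6,0,0,-0.03,0,0,0,0.4,0.005,-0.03,-0.02,0,0,0,0.2,0.015,-0.03,0,0,0,0,0.2,0.012,0,0,0,0,0,0.2,0,0,0,0,0,0,0.2,0,0,0,0,0,0,0.2],
)

```text
clock: 17.33
eef_pos: [0.5796, -0.0477, 0.2588]
tool_rot: [0.07, 0.998, -0.0, 0.001]
ft_force: [0.0, -0.3, -0.2]
grip_width: 0.0338
```

```bash
cat >> h.py <<'E'
def comps(w,lo,hi,name,amin=60,box=None):
    z=w[...,2]; mk=((z>lo)&(z<hi)).astype(np.uint8)
    if box: b=np.zeros_like(mk); x0,y0,x1,y1=box; b[y0:y1,x0:x1]=1; mk*=b
    n,l,st,c=cv2.connectedComponentsWithStats(mk)
    for i in range(1,n):
        if st[i,4]>=amin:
            p=w[l==i]; r=cv2.minAreaRect(p[:,:2].astype(np.float32))
            print(name,"px",c[i].round(1),"n",st[i,4],"c",np.round(r[0],4),"size",np.round(r[1],4),"ang",round(r[2],1),"z",np.median(p[:,2]).round(4),"st",wst(r[0]).round(4))
E
python3 - <<'E'
from h import *
from workcell import vision,bot
m=vision.camera_model("wrist"); im,d=vision.camera("wrist")
crop(im,0,0,512,384,1,"pics/w9.png",50)
w=cloud(m,d)
comps(w,.133,.145,"pin",50,(150,150,400,384)); comps(w,.12,.1335,"lip",60,(150,0,400,384)); comps(w,.105,.1085,"bar",40,(150,150,400,384))
plan([0.578,-0.0492,0.178],171.9,0.2)
E
```

```text
pin px [213.5 302.5] n 63 c [0.6146 0.0103] size [0.0094 0.0033] ang 70.2 z 0.1368 st [0.0281 0.0639]
lip px [255.7 206.9] n 900 c [ 0.5784 -0.0488] size [0.0287 0.012 ] ang 82.1 z 0.1317 st [0.0006 0.0003]
bar px [220.4 275.1] n 89 c [0.614  0.0089] size [0.0233 0.0062] ang 71.8 z 0.108 st [0.0277 0.0625]
p [ 0.5799 -0.0472  0.2585] yaw 172.0 -> d [-0.0019 -0.002  -0.0805] rot [-0.    0.09  0.1 ] rows 3
0.0006,-0.0008,0.0268,-0,0.03,0.03,0.2,
0.0005,-0.0007,0.0269,-0,0.03,0.03,0.2,
0.0006,-0.0008,0.0268,-0,0.03,0.03,0.2,
end [ 0.578  -0.0492  0.178 ]
```

View pics/w9.png

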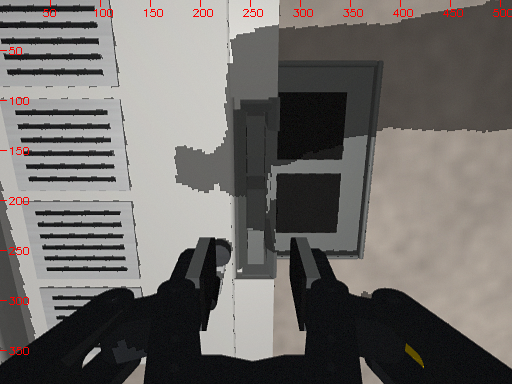

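The slot is clear, with the tab aside at (215,270), and the lip is at (256,207). I'll descend onto the lip.

Call:
drive_tool(
  steps=[0.0006,-0.0007,0.0265,0,0,0,0.2,0.0006,-0.0007,0.0265,0,0,0,0.2,0.0006,-0.0007,0.025,0,0,0,0.2,0,0,0,0,0,0,0.2,0,0,0,0,0,0,0.2],
)

```text
clock: 17.8
eef_pos: [0.5767, -0.0481, 0.1786]
tool_rot: [0.069, 0.998, -0.0, -0.002]
ft_force: [-0.1, -0.0, 0.4]
grip_width: 0.0344
```

Call:
drive_tool(
  steps=[0,0,0,0,0,0,1,0,0,0,0,0,0,1,0,0,0,0,0,0,1,0,0,0,0,0,0,1,0,0,0,0,0,0,1],
)

```text
clock: 18.22
eef_pos: [0.5782, -0.0485, 0.1822]
tool_rot: [0.069, 0.998, 0.0, 0.002]
ft_force: [-0.9, 0.6, 6.5]
grip_width: 0.0109
```

Call:
drive_tool(
  steps=[0,0,-0.005,0,0,0,1,0,0,-0.01,0,0,0,1,0,0,-0.02,0,0,0,1,0,0,-0.02,0,0,0,1,0,0,-0.02,0,0,0,1,0,0,-0.03,0,0,0,1,0,0,-0.03,0,0,0,1,0,0,0,0,0,0,1],
)

```text
clock: 18.88
eef_pos: [0.5792, -0.0491, 0.3228]
tool_rot: [0.07, 0.998, -0.0, 0.006]
ft_force: [0.2, 0.0, -0.4]
grip_width: 0.0108
```

Run:
```python
from h import *
from workcell import vision,bot
m=vision.camera_model("wrist"); im,d=vision.camera("wrist")
crop(im,0,0,512,384,1,"pics/w10.png",50)
plan([0.533,0.3675,0.315],175,1)
```

```text
p [ 0.5787 -0.049   0.32  ] yaw 172.01 -> d [-0.0457  0.4165 -0.005 ] rot [ 0.    0.5  -2.99] rows 12
0.0086,0.0338,0.0003,0,0.04,-0.25,1,
0.0084,0.0339,0.0004,0,0.04,-0.25,1,
0.0084,0.0339,0.0004,0,0.04,-0.25,1,
0.0081,0.034,0.0003,0,0.04,-0.25,1,
0.008,0.034,0.0004,0,0.04,-0.25,1,
0.0079,0.034,0.0004,0,0.04,-0.25,1,
0.0077,0.0341,0.0004,0,0.04,-0.25,1,
0.0075,0.0341,0.0003,0,0.04,-0.25,1,
0.0075,0.0341,0.0004,0,0.04,-0.25,1,
0.0072,0.0341,0.0004,0,0.04,-0.25,1,
0.0071,0.0342,0.0004,0,0.04,-0.25,1,
0.007,0.0342,0.0005,0,0.04,-0.25,1,
end [0.533  0.3675 0.315 ]
```

View pics/w10.png

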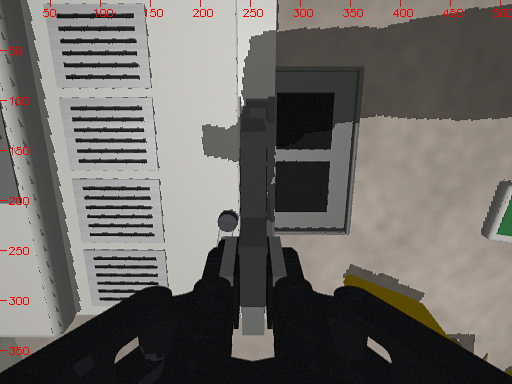

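Call:
drive_tool(
  steps=[0.005,0.02,0,0,0,0,1,0.0089,0.035,0,0,0,0,1,0.0089,0.035,0,0,0,0,1,0.0089,0.035,0,0,0,0,1,0.0089,0.035,0,0,0,0,1,0.0089,0.035,0,0,0,0,1,0.0089,0.035,0,0,0,0,1,0.0089,0.035,0,0,0,0,1],
)

```text
clock: 19.6
eef_pos: [0.5463, 0.2244, 0.3142]
tool_rot: [0.07, 0.998, -0.001, -0.001]
ft_force: [0.8, -0.5, -1.2]
grip_width: 0.0107
```

Call:
drive_tool(
  steps=[0.0089,0.035,0,0,0,0,1,0.0089,0.035,0,0,0,0,1,0.0089,0.035,0,0,0,0,1,0.0089,0.035,0,0,0,0,1,0,0,0.02,0,0,0,1,0,0,0.02,0,0,0,1,0,0,0,0,0,0,1,0,0,0,0,0,0,1],
)

```text
clock: 20.27
eef_pos: [0.5303, 0.366, 0.2728]
tool_rot: [0.07, 0.998, -0.002, -0.002]
ft_force: [-0.9, -0.9, 0.2]
grip_width: 0.0106
```

Run:
```python
from h import *
from workcell import vision,bot
m=vision.camera_model("wrist"); im,d=vision.camera("wrist")
crop(im,0,0,512,384,1,"pics/w11.png",50)
im,d=vision.camera("top")
crop(im,90,90,300,240,3,"pics/t11.png",10)
plan([0.533,0.3675,0.200],172,1)
```

```text
p [0.5317 0.3663 0.2759] yaw 171.98 -> d [ 0.0013  0.0012 -0.0759] rot [ 0.01  0.02 -0.02] rows 3
-0.0004,0.0005,0.0253,0,0.01,-0.01,1,
-0.0003,0.0004,0.0253,0,0.01,-0.01,1,
-0.0004,0.0005,0.0253,0,0.01,-0.01,1,
end [0.533  0.3675 0.2   ]
```

View pics/w11.png

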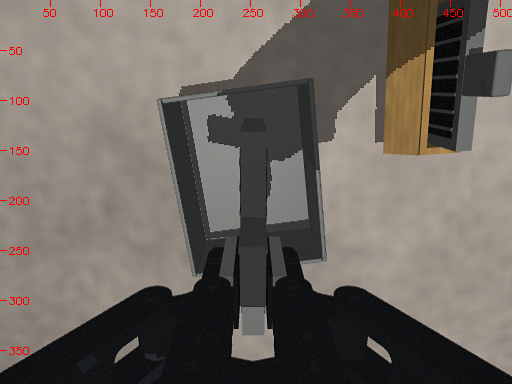

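View pics/t11.png

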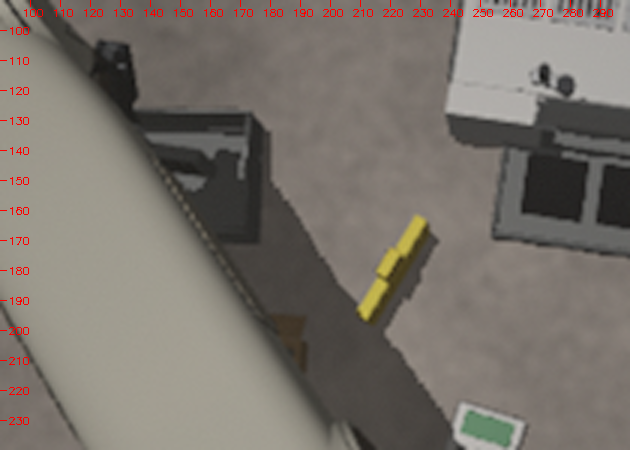

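The filter hangs over the middle of the bin, whose corners in the wrist view are about (160,100), (310,80), (195,275) and (325,260). I'll lower it and let go.

Call:
drive_tool(
  steps=[0,0,0.025,0,0,0,1,0,0,0.03,0,0,0,1,0,0,0.025,0,0,0,1,0,0,0,0,0,0,1,0,0,0,0,0,0,0,0,0,0,0,0,0,0,0,0,0,0,0,0,0,0,0,0,0,0,0,0],
)

```text
clock: 21.03
eef_pos: [0.5327, 0.3674, 0.1982]
tool_rot: [0.07, 0.998, 0.002, 0.002]
ft_force: [0.4, 0.2, 0.3]
grip_width: 0.043
```

Call:
drive_tool(
  steps=[0,0,-0.02,0,0,0,0,0,0,-0.035,0,0,0,0,0,0,-0.035,0,0,0,0,0,0,-0.03,0,0,0,0,0.01,0,0,0,0,0,0,0,0,0,0,0,0,0],
)

```text
clock: 21.53
eef_pos: [0.5217, 0.3691, 0.3203]
tool_rot: [0.069, 0.998, 0.003, 0.003]
ft_force: [-0.1, 0.3, 0.1]
grip_width: 0.0426
```

Run:
```python
from h import *
from workcell import vision,bot
m=vision.camera_model("wrist"); im,d=vision.camera("wrist")
crop(im,0,0,512,384,1,"pics/w12.png",50)
w=cloud(m,d)
print(np.degrees(bot.get_obs()["joint_pos"]).round(1))
plan([0.361,0.260,0.32],175.5,0.1)
```

```text
[ 35.2  29.9  26.1  85.9  -0.  -46.8]
p [0.5215 0.3685 0.3178] yaw 172.06 -> d [-0.1605 -0.1085  0.0022] rot [ 0.17  0.19 -3.44] rows 6
0.024,-0.0216,-0.0005,0.03,0.03,-0.57,0.1,
0.0242,-0.0214,-0.0005,0.03,0.03,-0.57,0.1,
0.0244,-0.0211,-0.0005,0.03,0.03,-0.57,0.1,
0.0247,-0.0209,-0.0004,0.03,0.03,-0.57,0.1,
0.0248,-0.0206,-0.0004,0.03,0.03,-0.57,0.1,
0.0251,-0.0204,-0.0004,0.03,0.03,-0.57,0.1,
end [0.361 0.26  0.32 ]
```

View pics/w12.png

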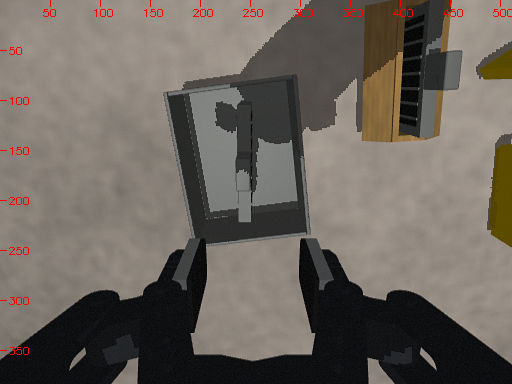

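The spent filter is in the bin, at (245,165). The carton's filter shows at the right, with its louvred face and its lip at (450,70). It's the grey one; the look-alikes are yellow.

Call:
drive_tool(
  steps=[0.024,-0.0216,0,0,0,-0.6,0.1,0.0242,-0.0214,0,0,0,-0.6,0.1,0.0244,-0.0211,0,0,0,-0.6,0.1,0.0247,-0.0209,0,0,0,-0.6,0.1,0.0248,-0.0206,0,0,0,-0.6,0.1,0.0251,-0.0204,0,0,0,-0.6,0.1,0,0,0,0,0,0,0.1,0,0,0,0,0,0,0.1],
)

```text
clock: 22.25
eef_pos: [0.3596, 0.2583, 0.3147]
tool_rot: [0.038, 0.999, -0.001, -0.001]
ft_force: [0.5, 1.1, -0.3]
grip_width: 0.038
```

Run:
```python
from h import *
from workcell import vision,bot
m=vision.camera_model("wrist"); im,d=vision.camera("wrist")
crop(im,0,0,512,384,1,"pics/w13.png",50)
w=cloud(m,d)
comps(w,.108,.13,"lip",60,(100,50,420,260)); comps(w,.079,.092,"top",60,(100,50,420,260)); comps(w,.04,.058,"carton",100,(100,20,420,260))
plan([0.361,0.3052,0.25],175.5,0.1)
```

```text
lip px [137.6  56.2] n 432 c [0.4413 0.1525] size [0.0118 0.0277] ang 60.0 z 0.1137 st [-0.1635  0.1803]
lip px [409.2 209.8] n 354 c [0.2266 0.2948] size [0.0215 0.0133] ang 24.5 z 0.1134 st [-0.3961  0.2909]
lip px [253.1 233. ] n 496 c [0.3632 0.3046] size [0.0279 0.012 ] ang 86.2 z 0.1196 st [-0.2623  0.3199]
top px [181.5  73.8] n 788 c [0.4136 0.1688] size [0.012  0.0452] ang 59.6 z 0.081 st [-0.1932  0.1925]
top px [252.6 186.3] n 669 c [0.3608 0.2748] size [0.0498 0.0134] ang 85.3 z 0.0868 st [-0.2605  0.29  ]
top px [378.6 206.8] n 819 c [0.2385 0.3007] size [0.0766 0.0133] ang 26.3 z 0.0811 st [-0.3852  0.2984]
top px [253.2 255. ] n 119 c [0.3662 0.3403] size [0.0135 0.0111] ang 5.5 z 0.0868 st [-0.2643  0.3556]
carton px [253.  200.4] n 4442 c [0.3635 0.3051] size [0.1285 0.064 ] ang 86.2 z 0.0488 st [-0.2621  0.3204]
carton px [377.9 185.8] n 674 c [0.2323 0.2907] size [0.0972 0.007 ] ang 30.2 z 0.0492 st [-0.3899  0.2876]
carton px [138.8 219.8] n 572 c [0.4833 0.3136] size [0.0412 0.0869] ang 35.4 z 0.0491 st [-0.1447  0.3457]
carton px [109.4 237.8] n 327 c [0.5202 0.3324] size [0.0128 0.0479] ang 7.0 z 0.0482 st [-0.1108  0.3694]
p [0.3609 0.2593 0.3151] yaw 175.61 -> d [ 0.0001  0.0459 -0.0651] rot [0.01 0.02 0.11] rows 3
0.0012,0.0153,0.0217,0,0.01,0.04,0.1,
0.0011,0.0152,0.0217,0,0.01,0.04,0.1,
0.0012,0.0153,0.0217,0,0.01,0.04,0.1,
end [0.361  0.3052 0.25  ]
```

View pics/w13.png

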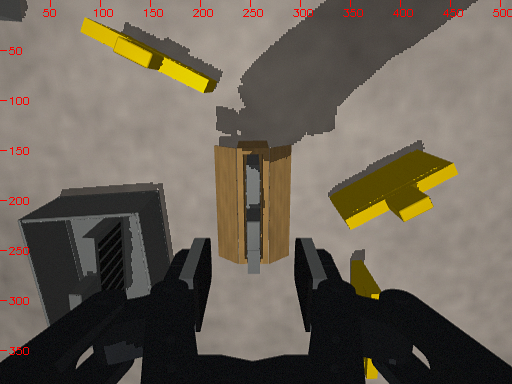

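Candidates in this wrist view are the grey filter in the carton with its lip at (253,240), and the yellow look-alikes at (150,55), (395,190) and (365,310). Only the grey one stands in the carton, so that's the fresh filter. This crop confirms it before I reach.

Run:
```python
from h import *
from workcell import vision,bot
im=cv2.imread("pics/w13.png")[:,:,::-1]
crop(im,200,130,310,290,3,"pics/w13c.png",20)
plan([0.363,0.3046,0.169],176,0.1)
```

```text
p [0.3609 0.2593 0.3151] yaw 175.61 -> d [ 0.0021  0.0453 -0.1461] rot [ 0.01  0.02 -0.39] rows 5
0.0003,0.0091,0.0292,0,0,-0.08,0.1,
0.0003,0.009,0.0292,0,0,-0.08,0.1,
0.0002,0.0091,0.0292,0,0,-0.08,0.1,
0.0003,0.0091,0.0293,0,0,-0.08,0.1,
0.0002,0.0091,0.0292,0,0,-0.08,0.1,
end [0.363  0.3046 0.169 ]
```

View pics/w13c.png

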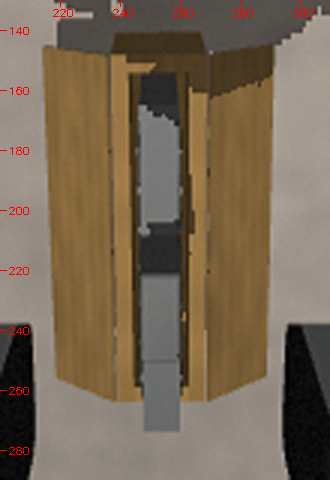

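Grey filter in the carton, lip top at about (252,240). I'll move above it and then straight down.

Call:
drive_tool(
  steps=[0.0003,0.015,0.015,0,0,-0.2,0.1,0.0003,0.015,0.015,0,0,-0.2,0.1,0.0004,0.015,0.02,0,0,0,0.1,0,0,0.03,0,0,0,0.1,0,0,0.02,0,0,0,0.1,0,0,0,0,0,0,0.1,0,0,0,0,0,0,0.1],
)

```text
clock: 22.88
eef_pos: [0.3636, 0.3046, 0.214]
tool_rot: [0.035, 0.999, -0.001, -0.001]
ft_force: [1.2, -0.3, 1.2]
grip_width: 0.0383
```

Run:
```python
from h import *
from workcell import vision,bot
m=vision.camera_model("wrist"); im,d=vision.camera("wrist")
crop(im,100,100,420,384,2,"pics/w14.png",20)
w=cloud(m,d)
comps(w,.108,.13,"lip",60,(100,50,420,300))
plan([0.363,0.3046,0.169],176,0.1)
```

```text
lip px [254.  230.9] n 1250 c [0.3633 0.3049] size [0.0284 0.0119] ang 85.9 z 0.1197 st [-0.2623  0.3202]
p [0.3642 0.305  0.2154] yaw 176.01 -> d [-0.0012 -0.0004 -0.0464] rot [-0.01 -0.    0.01] rows 2
0.0006,-0.0002,0.0232,-0,-0,0,0.1,
0.0005,-0.0003,0.0232,-0,-0,0,0.1,
end [0.363  0.3046 0.169 ]
```

View pics/w14.png

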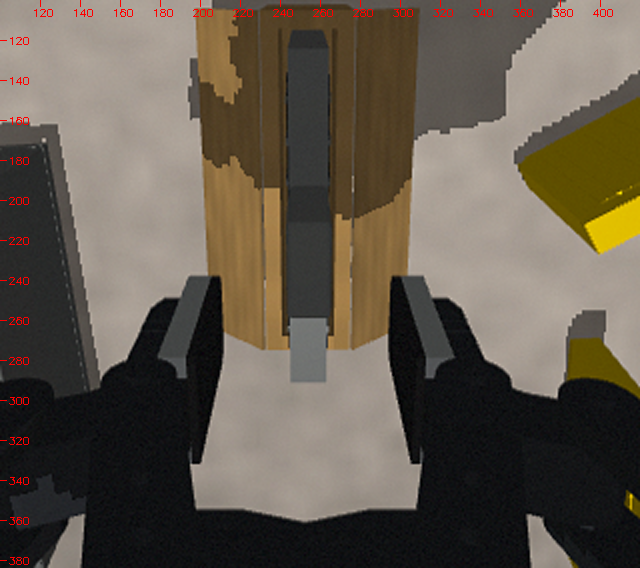

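The lip is at (253,275), centred in the jaws. I'll go down, grip it and lift.

Call:
drive_tool(
  steps=[0.0006,0,0.023,0,0,0,0.1,0.0005,0,0.023,0,0,0,0.1,0,0,0,0,0,0,0.1,0,0,0,0,0,0,1,0,0,0,0,0,0,1,0,0,0,0,0,0,1,0,0,0,0,0,0,1,0,0,0,0,0,0,1],
)

```text
clock: 23.6
eef_pos: [0.3634, 0.3054, 0.1714]
tool_rot: [0.035, 0.999, 0.002, 0.002]
ft_force: [0.5, -0.6, 6.3]
grip_width: 0.0103
```

Call:
drive_tool(
  steps=[0,0,0,0,0,0,1,0,0,-0.005,0,0,0,1,0,0,-0.02,0,0,0,1,0,0,-0.03,0,0,0,1,0,0,-0.03,0,0,0,1,0,0,-0.035,0,0,0,1,0,0,-0.03,0,0,0,1,0,0,0,0,0,0,1],
)

```text
clock: 24.27
eef_pos: [0.3641, 0.306, 0.3263]
tool_rot: [0.035, 0.999, 0.004, 0.005]
ft_force: [1.7, -0.1, 0.5]
grip_width: 0.0109
```

Run:
```python
from h import *
from workcell import vision,bot
m=vision.camera_model("wrist"); im,d=vision.camera("wrist")
crop(im,0,0,512,384,1,"pics/w15.png",50)
print(stw(0,0))
plan([*stw(0,0)[:2],0.32],171.9,1)
```

```text
[ 0.5778 -0.049   0.    ]
p [0.3635 0.3055 0.3232] yaw 176.02 -> d [ 0.2143 -0.3545 -0.0032] rot [0.34 0.33 4.12] rows 12
-0.0199,-0.0282,0.0002,0.03,0.03,0.34,1,
-0.02,-0.0281,0.0003,0.03,0.03,0.34,1,
-0.0202,-0.028,0.0002,0.03,0.03,0.34,1,
-0.0204,-0.0279,0.0002,0.03,0.03,0.34,1,
-0.0205,-0.0278,0.0003,0.03,0.03,0.34,1,
-0.0207,-0.0276,0.0002,0.03,0.03,0.34,1,
-0.0209,-0.0275,0.0003,0.03,0.03,0.34,1,
-0.021,-0.0274,0.0002,0.03,0.03,0.34,1,
-0.0212,-0.0272,0.0003,0.03,0.03,0.34,1,
-0.0213,-0.0272,0.0002,0.03,0.03,0.34,1,
-0.0215,-0.027,0.0003,0.03,0.03,0.34,1,
-0.0217,-0.0268,0.0003,0.03,0.03,0.34,1,
end [ 0.5778 -0.049   0.32  ]
```

View pics/w15.png

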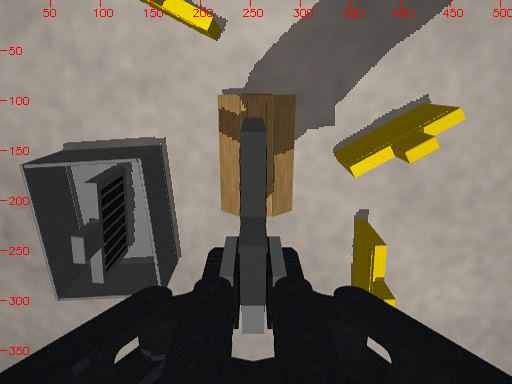

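Call:
drive_tool(
  steps=[0,0,0,0,0,4.1,1,-0.0125,-0.0153,0,0,0,0,1,-0.0227,-0.0277,0,0,0,0,1,-0.0227,-0.0277,0,0,0,0,1,-0.0227,-0.0277,0,0,0,0,1,-0.0227,-0.0277,0,0,0,0,1,-0.0227,-0.0277,0,0,0,0,1,-0.0227,-0.0277,0,0,0,0,1],
)

```text
clock: 24.98
eef_pos: [0.4837, 0.1021, 0.3177]
tool_rot: [0.07, 0.998, -0.0, -0.001]
ft_force: [0.0, 1.3, -0.5]
grip_width: 0.0108
```

Call:
drive_tool(
  steps=[-0.0227,-0.0277,0,0,0,0,1,-0.0227,-0.0277,0,0,0,0,1,-0.0227,-0.0277,0,0,0,0,1,-0.0227,-0.0277,0,0,0,0,1,-0.0227,-0.0277,0,0,0,0,1,0,0,0,0,0,0,1,0,0,0,0,0,0,1,0,0,0,0,0,0,1],
)

```text
clock: 25.65
eef_pos: [0.576, -0.0493, 0.3176]
tool_rot: [0.071, 0.997, 0.0, -0.002]
ft_force: [0.0, -0.0, -2.2]
grip_width: 0.0106
```

Run:
```python
from h import *
from workcell import vision,bot
m=vision.camera_model("wrist"); im,d=vision.camera("wrist")
import pickle; pickle.dump((im,d,m),open("pics/w16.pkl","wb"))
crop(im,0,0,512,384,1,"pics/w16.png",50)
plan([0.578,-0.0487,0.275],171.9,1)
```

```text
p [ 0.576  -0.0486  0.3181] yaw 171.95 -> d [ 0.002  -0.0001 -0.0431] rot [ 0.01 -0.15  0.05] rows 2
-0.0011,0.0001,0.0216,0,-0.08,0.02,1,
-0.001,0.0001,0.0215,0,-0.08,0.02,1,
end [ 0.578  -0.0487  0.275 ]
```

View pics/w16.png

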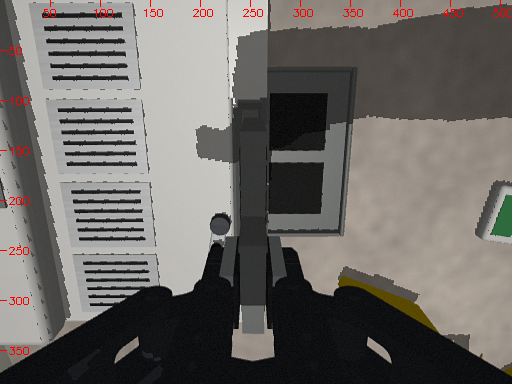

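Call:
drive_tool(
  steps=[-0.001,0,0.02,0,0,0,1,-0.001,0,0.015,0,0,0,1,0,0,0.005,0,0,0,1,0,0,0,0,0,0,1,0,0,0,0,0,0,1,0,0,0,0,0,0,1],
)

```text
clock: 26.2
eef_pos: [0.579, -0.0489, 0.2804]
tool_rot: [0.07, 0.998, -0.0, 0.001]
ft_force: [0.8, -0.6, -1.2]
grip_width: 0.0106
```

Run:
```python
from h import *
from workcell import vision,bot
m=vision.camera_model("wrist"); im,d=vision.camera("wrist")
import pickle; pickle.dump((im,d,m),open("pics/w17.pkl","wb"))
crop(im,150,60,350,260,4-1,"pics/w17.png",20)
plan([0.578,-0.0487,0.26],171.9,1)
# predicted slot corner pixels at z=.1 and filter bottom corners
for x in (-.0085,.0085):
  for y in (-.059,.059): print("slot",x,y,proj(m,stw(x,y,.1)).round(1), proj(m,stw(x,y,.095)).round(1))
```

```text
p [ 0.5792 -0.0491  0.2806] yaw 171.96 -> d [-0.0012  0.0004 -0.0206] rot [0.01 0.13 0.06] rows 1
0.0013,0.0002,0.0206,0.01,0.13,0.06,1,
end [ 0.578  -0.0487  0.26  ]
slot -0.0085 -0.059 [[267.5 108.6]] [[267.3 108.2]]
slot -0.0085 0.059 [[265.5 256.3]] [[265.3 253.5]]
slot 0.0085 -0.059 [[243.9 108.6]] [[244.1 108.2]]
slot 0.0085 0.059 [[244.8 256.3]] [[244.9 253.4]]
```

View pics/w17.png

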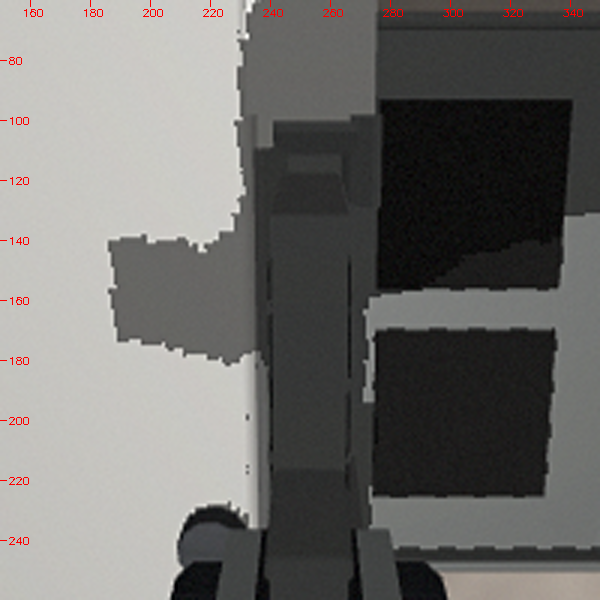

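The filter's narrowed foot at (254,120) is centred over the slot mouth, which spans columns 241-267. I'll lower it in stages and watch the force.

Call:
drive_tool(
  steps=[0.0008,0,0.01,0,0,0,1,0,0,0.01,0,0,0,1,0,0,0.01,0,0,0,1,0,0,0,0,0,0,1,0,0,0,0,0,0,1],
)

```text
clock: 26.67
eef_pos: [0.5772, -0.0494, 0.2477]
tool_rot: [0.071, 0.998, 0.0, -0.002]
ft_force: [-0.8, -0.1, -0.9]
grip_width: 0.0104
```

Call:
drive_tool(
  steps=[0,0,0.01,0,0,0,1,0,0,0.01,0,0,0,1,0,0,0.01,0,0,0,1,0,0,0,0,0,0,1,0,0,0,0,0,0,1],
)

```text
clock: 27.08
eef_pos: [0.5775, -0.0493, 0.2179]
tool_rot: [0.07, 0.998, 0.0, -0.001]
ft_force: [0.3, 0.7, -1.3]
grip_width: 0.0102
```

Call:
drive_tool(
  steps=[0,0,0.01,0,0,0,1,0,0,0.01,0,0,0,1,0,0,0.007,0,0,0,1,0,0,0,0,0,0,1,0,0,0,0,0,0,1],
)

```text
clock: 27.5
eef_pos: [0.5778, -0.0494, 0.1913]
tool_rot: [0.07, 0.998, -0.0, -0.001]
ft_force: [-0.0, 0.0, -1.4]
grip_width: 0.0104
```

Call:
drive_tool(
  steps=[0,0,0.003,0,0,0,1,0,0,0.003,0,0,0,1,0,0,0,0,0,0,1,0,0,0,0,0,0,1],
)

```text
clock: 27.83
eef_pos: [0.5781, -0.0494, 0.1862]
tool_rot: [0.07, 0.998, -0.0, 0.0]
ft_force: [-0.3, 0.2, -0.3]
grip_width: 0.0107
```

Call:
drive_tool(
  steps=[0,0,0.002,0,0,0,1,0,0,0.0015,0,0,0,1,0,0,0,0,0,0,1,0,0,0,0,0,0,1],
)

```text
clock: 28.17
eef_pos: [0.5783, -0.0495, 0.1834]
tool_rot: [0.07, 0.998, -0.0, 0.001]
ft_force: [-1.5, -0.4, 3.5]
grip_width: 0.0106
```

Call:
drive_tool(
  steps=[0,0,0.0015,0,0,0,1,0,0,0.0015,0,0,0,1,0,0,0,0,0,0,1,0,0,0,0,0,0,1],
)

```text
clock: 28.5
eef_pos: [0.5784, -0.0496, 0.1834]
tool_rot: [0.071, 0.998, -0.0, 0.002]
ft_force: [-6.9, -0.5, 17.9]
grip_width: 0.011
```

It makes contact at TCP z 0.1834, as expected for home. I'll release and look.

Call:
drive_tool(
  steps=[0,0,-0.002,0,0,0,1,0,0,0,0,0,0,0.3,0,0,0,0,0,0,0.3,0,0,0,0,0,0,0.3,0,0,-0.02,0,0,0,0.3,0,0,-0.03,0,0,0,0.3,0,0,-0.03,0,0,0,0.3,0,0,0,0,0,0,0.3],
)

```text
clock: 29.17
eef_pos: [0.5808, -0.0495, 0.2677]
tool_rot: [0.07, 0.998, -0.0, 0.005]
ft_force: [1.9, 0.1, 0.5]
grip_width: 0.0302
```

Call:
drive_tool(
  steps=[0,-0.02,0,0,0,0,0.3,0,0,0,0,0,0,0.3,0,0,0,0,0,0,0.3],
)

```text
clock: 29.42
eef_pos: [0.5751, -0.0696, 0.2611]
tool_rot: [0.071, 0.997, 0.0, -0.0]
ft_force: [0.4, 0.2, -0.2]
grip_width: 0.0299
```

Run:
```python
from h import *
from workcell import vision,bot
m=vision.camera_model("wrist"); im,d=vision.camera("wrist")
import pickle; pickle.dump((im,d,m),open("pics/w18.pkl","wb"))
crop(im,150,60,380,300,3,"pics/w18.png",20)
w=cloud(m,d)
comps(w,.133,.145,"pin",30,(150,150,400,384)); comps(w,.12,.1335,"lip",60,(150,0,400,384)); comps(w,.105,.1085,"bar",40,(150,150,400,384)); comps(w,.095,.1035,"deck/top",200,(150,0,400,384)); comps(w,.1095,.114,"knob",40,(150,150,400,384))
plan([*stw(.027+.0045,.064)[:2],.25],171.9,.6)
```

```text
pin px [210.7 330.7] n 76 c [0.6164 0.0111] size [0.0089 0.0054] ang 30.7 z 0.1371 st [0.0298 0.065 ]
lip px [252.4 235.8] n 810 c [ 0.5787 -0.0505] size [0.0285 0.0117] ang 81.7 z 0.1317 st [ 0.0011 -0.0013]
bar px [220.  300.9] n 67 c [0.613  0.0102] size [0.0244 0.0039] ang 73.0 z 0.1079 st [0.0265 0.0636]
deck/top px [209.8 147.8] n 33168 c [ 0.6084 -0.0644] size [0.2699 0.0966] ang 81.6 z 0.1008 st [ 0.0325 -0.011 ]
deck/top px [252.  175.1] n 1000 c [ 0.5742 -0.0834] size [0.0429 0.0116] ang 82.2 z 0.0989 st [ 0.0013 -0.0346]
deck/top px [252.5 272.5] n 443 c [ 0.5847 -0.0069] size [0.0248 0.0118] ang 82.2 z 0.0989 st [0.0009 0.0427]
knob px [223.4 281.1] n 141 c [ 0.6057 -0.0095] size [0.0174 0.0062] ang 74.0 z 0.1112 st [0.0221 0.0431]
p [ 0.575  -0.0692  0.2609] yaw 171.88 -> d [ 0.043   0.0791 -0.0109] rot [ 0.02 -0.07 -0.02] rows 3
-0.0105,0.0281,0.0036,0.01,-0.02,-0.01,0.6,
-0.0104,0.0282,0.0037,0.01,-0.02,-0.01,0.6,
-0.0105,0.0281,0.0036,0.01,-0.02,-0.01,0.6,
end [0.618  0.0099 0.25  ]
```

View pics/w18.png

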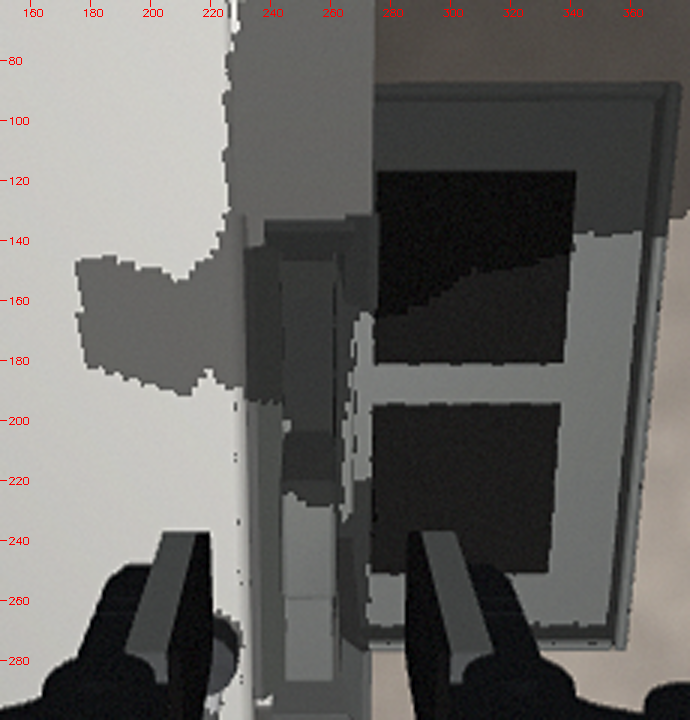

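The fresh filter's lip top reads 0.1317 and its top edge 0.0989, the same as the spent filter read when home. So it's seated. Next I turn the tool so the jaws lie along the pin's chord and cage the pin.

Call:
drive_tool(
  steps=[-0.0105,0.0282,0,0,0,0,0.3,-0.0105,0.0282,0,0,0,0,0.3,-0.0105,0.0282,0,0,0,0,0.3,0,0,0,0,0,-6.9,0.3,0,0,0,0,0,-6.9,0.3,0,0,0,0,0,-6.9,0.3,0,0,0,0,0,-6.9,0.3,0,0,0,0,0,-6.9,0.3],
)

```text
clock: 30.13
eef_pos: [0.6182, 0.0111, 0.2607]
tool_rot: [-0.232, 0.973, 0.0, -0.001]
ft_force: [0.6, -0.2, 0.2]
grip_width: 0.03
```

Call:
drive_tool(
  steps=[0,0,0,0,0,-6.5,0.3,0,0,0.02,0,0,0,0.3,0,0,0.02,0,0,0,0.3,0,0,0,0,0,0,0.3,0,0,0,0,0,0,0.3],
)

```text
clock: 30.55
eef_pos: [0.6172, 0.0107, 0.2199]
tool_rot: [-0.284, 0.959, 0.001, -0.002]
ft_force: [0.0, 0.3, 0.4]
grip_width: 0.03
```

Run:
```python
from h import *
from workcell import vision,bot
m=vision.camera_model("wrist"); im,d=vision.camera("wrist")
crop(im,100,130,420,384,2,"pics/w19.png",20)
w=cloud(m,d)
comps(w,.133,.145,"pin",30,(150,150,350,384)); comps(w,.1095,.114,"knob",40,(150,150,400,384))
o=bot.get_obs(); print(o["joint_pos"],wst(o["eef_pos"]))
plan([*stw(.0303,.064)[:2],.190],213,.3)
```

```text
pin px [252.6 240.1] n 339 c [0.6183 0.0096] size [0.0096 0.0097] ang 35.3 z 0.1372 st [0.0318 0.0637]
knob px [364.4 167. ] n 158 c [ 0.5848 -0.0497] size [0.0255 0.0014] ang 82.2 z 0.112 st [0.007  0.0003]
knob px [283.1 198.4] n 751 c [ 0.6111 -0.011 ] size [0.0173 0.0174] ang 28.2 z 0.1114 st [0.0276 0.0423]
knob px [252.3 216.3] n 54 c [0.6198 0.0077] size [0.0097 0.0049] ang 39.0 z 0.1119 st [0.0336 0.062 ]
[ 1.70601287e-02  5.18691944e-01  1.99042191e-01  1.25254059e+00
  1.74071693e-04 -2.12873864e+00] [0.03148689 0.06466751]
p [0.6181 0.0106 0.2214] yaw -147.05 -> d [-0.0013 -0.0005 -0.0314] rot [ 0.05 -0.06 -0.05] rows 1
0.0013,0.0002,0.0314,0.05,-0.06,-0.05,0.3,
end [0.6168 0.0101 0.19  ]
```

View pics/w19.png

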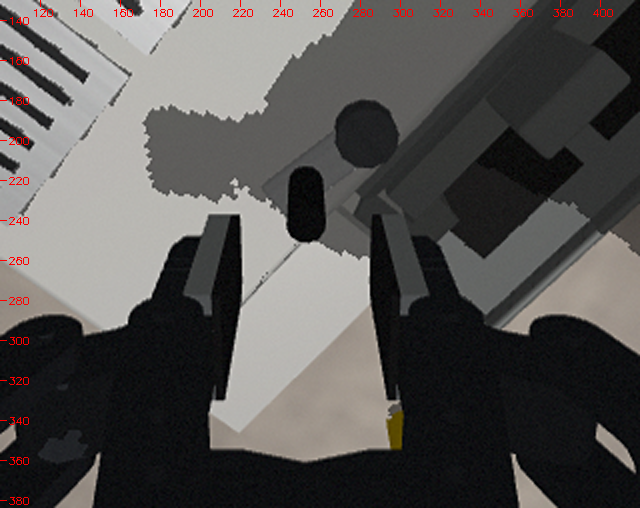

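The pin at (252,240) is centred in the jaws, and its angle of about 1.76 is at the stop. I'll work out the arc increments in tool axes.

Run:
```python
from h import *
pv=np.array([.0275,.0422]); T=down(np.radians(212.95)); prev=np.array([.6175,.0103])
A=np.linspace(1.76,0,15)
for a in A[1:]:
    q=stw(*(pv+.022*np.array([-np.cos(a),np.sin(a)])))[:2]; s=T[:2,:2].T@(q-prev); prev=q
    print(a.round(2),s.round(4))
print(prev)
```

```text
1.63 [0.0016 0.0012]
1.51 [0.0021 0.0018]
1.38 [0.0023 0.0015]
1.26 [0.0025 0.0012]
1.13 [0.0026 0.0009]
1.01 [0.0027 0.0006]
0.88 [0.0028 0.0002]
0.75 [ 0.0028 -0.0001]
0.63 [ 0.0027 -0.0004]
0.5 [ 0.0026 -0.0008]
0.38 [ 0.0025 -0.0011]
0.25 [ 0.0024 -0.0014]
0.13 [ 0.0022 -0.0017]
0.0 [ 0.0019 -0.002 ]
[ 0.58919116 -0.00799596]
```

Call:
drive_tool(
  steps=[0,0,0.018,0,0,0,0.3,0,0,0.0125,0,0,0,0.3,0,0,0,0,0,0,0.62,0,0,0,0,0,0,0.62,0,0,0,0,0,0,0.62],
)

```text
clock: 31.02
eef_pos: [0.619, 0.0103, 0.1928]
tool_rot: [-0.283, 0.959, -0.0, 0.001]
ft_force: [-0.7, -0.1, -0.3]
grip_width: 0.0164
```

Call:
drive_tool(
  steps=[0.0022,0.0016,0.001,0,0,0,0.62,0.0022,0.0017,0.001,0,0,0,0.62,0.0023,0.0015,0,0,0,0,0.62,0.0025,0.0012,0,0,0,0,0.62,0.0026,0.0009,0,0,0,0,0.62,0.0027,0.0006,0,0,0,0,0.62,0.0028,0.0002,0,0,0,0,0.62,0.0028,-0.0001,0,0,0,0,0.62],
)

```text
clock: 31.68
eef_pos: [0.5971, 0.0063, 0.1897]
tool_rot: [-0.284, 0.959, 0.0, 0.0]
ft_force: [0.4, 1.4, -0.4]
grip_width: 0.0163
```

Call:
drive_tool(
  steps=[0.0027,-0.0004,0,0,0,0,0.62,0.0026,-0.0008,0,0,0,0,0.62,0.0025,-0.0011,0,0,0,0,0.62,0.0024,-0.0014,0,0,0,0,0.62,0.0022,-0.0017,0,0,0,0,0.62,0.0019,-0.002,0,0,0,0,0.62,0,0,0,0,0,0,0.62,0,0,0,0,0,0,0.62],
)

```text
clock: 32.35
eef_pos: [0.5891, -0.009, 0.1891]
tool_rot: [-0.283, 0.959, -0.0, -0.0]
ft_force: [-0.1, -0.1, -0.2]
grip_width: 0.0162
```

Run:
```python
from h import *
from workcell import vision,bot
m=vision.camera_model("wrist"); im,d=vision.camera("wrist")
crop(im,100,130,420,384,2,"pics/w20.png",20)
w=cloud(m,d)
comps(w,.133,.145,"pin",30,(150,150,350,384)); comps(w,.1095,.114,"knob",40,(150,100,400,384))
plan([.5892,-.008,.188],212.95,.62)
```

```text
pin px [230.6 272. ] n 1051 c [ 0.5979 -0.0054] size [0.0136 0.0256] ang 71.5 z 0.1375 st [0.0138 0.046 ]
pin px [287.2 262.8] n 561 c [ 0.5828 -0.016 ] size [0.0229 0.0136] ang 85.6 z 0.1392 st [0.0003 0.0334]
knob px [312.6 183.7] n 186 c [ 0.5844 -0.0507] size [0.0277 0.0016] ang 81.0 z 0.1119 st [ 0.0068 -0.0007]
knob px [216.7 221.6] n 1000 c [ 0.6112 -0.0113] size [0.0172 0.017 ] ang 55.7 z 0.1113 st [0.0278 0.0421]
knob px [246.9 248.7] n 79 c [ 0.5918 -0.0071] size [0.0092 0.004 ] ang 29.4 z 0.1118 st [0.008  0.0435]
p [ 0.5891 -0.0089  0.1891] yaw -147.11 -> d [ 0.0001  0.0009 -0.0011] rot [-0.02 -0.04 -0.06] rows 1
-0.0005,0.0007,0.0011,-0.02,-0.04,-0.06,0.62,
end [ 0.5892 -0.008   0.188 ]
```

View pics/w20.png

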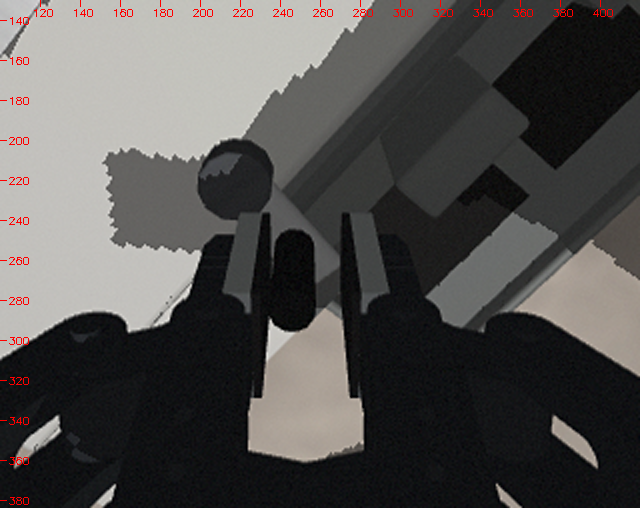

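The pin (246,270) rests on the trailing pad, with the bar nearly across. Closing the gripper centres it at the target.

Call:
drive_tool(
  steps=[0,0,0,0,0,0,1,0,0,0,0,0,0,1,0,0,0,0,0,0,1,0,0,0,0,0,0,0.4,0,0,0,0,0,0,0.4,0,0,0,0,0,0,0.4,0,0,-0.02,0,0,0,0.4,0,0,-0.03,0,0,0,0.4],
)

```text
clock: 33.07
eef_pos: [0.5868, -0.0081, 0.236]
tool_rot: [-0.283, 0.959, 0.001, -0.004]
ft_force: [1.3, 0.5, 0.1]
grip_width: 0.0258
```

Call:
drive_tool(
  steps=[0,0,-0.035,0,0,0,0.4,0,0,-0.03,0,0,0,0.4,0,-0.03,0,0,0,0,0.4,0,0,0,0,0,0,-0.3,0,0,0,0,0,0,-0.3],
)

```text
clock: 33.48
eef_pos: [0.6057, -0.0342, 0.3042]
tool_rot: [-0.283, 0.959, 0.0, 0.0]
ft_force: [-0.0, -0.1, -0.6]
grip_width: 0.049
```

Run:
```python
from h import *
from workcell import vision,bot
m=vision.camera_model("wrist"); im,d=vision.camera("wrist")
crop(im,100,80,420,334,2,"pics/w21.png",20)
w=cloud(m,d)
comps(w,.133,.145,"pin",30,(150,100,350,300)); comps(w,.1095,.114,"knob",40,(150,100,400,300)); comps(w,.105,.1085,"bar",40,(150,100,350,300)); comps(w,.12,.1335,"lip",100,(150,60,400,300))
```

```text
pin px [251.6 232.3] n 141 c [ 0.5897 -0.0068] size [0.0084 0.01  ] ang 32.8 z 0.1372 st [0.0059 0.0434]
knob px [286.7 180.7] n 44 c [ 0.5846 -0.051 ] size [0.0271 0.0009] ang 81.7 z 0.1119 st [ 0.007  -0.0011]
knob px [232.4 202.8] n 348 c [ 0.6109 -0.0113] size [0.0171 0.0174] ang 86.8 z 0.1114 st [0.0275 0.042 ]
bar px [251.1 215.2] n 173 c [ 0.5912 -0.0073] size [0.0131 0.0264] ang 79.9 z 0.1079 st [0.0074 0.0432]
lip px [293.9 190.8] n 704 c [ 0.5791 -0.0501] size [0.028  0.0123] ang 82.6 z 0.1316 st [ 0.0014 -0.0009]
```

View pics/w21.png

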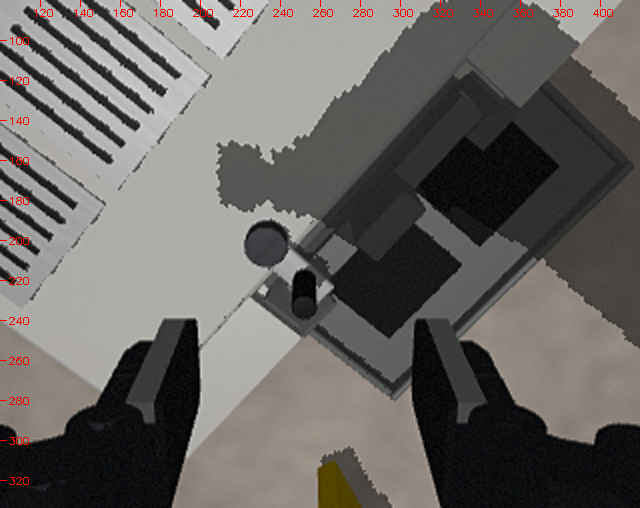

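The tab is back across the filter (pin angle about 0.06 rad, bar within 2° of zero). Next I turn the tool and fetch the bottles, round one first.

Call:
drive_tool(
  steps=[0,0,0,0,0,7,-0.3,0,0,0,0,0,7,-0.3,0,0,0,0,0,7,-0.3,0,0,0,0,0,7,-0.3,0,0,0,0,0,7,-0.3,0,0,0,0,0,7,-0.3,0,0,0,0,0,7,-0.3,0,0,0,0,0,7,-0.3],
)

```text
clock: 34.2
eef_pos: [0.6045, -0.0327, 0.3029]
tool_rot: [0.203, 0.979, -0.0, -0.002]
ft_force: [-0.1, 0.0, 0.6]
grip_width: 0.0556
```

Call:
drive_tool(
  steps=[0,0,0,0,0,7,-0.3,0,0,0,0,0,7,-0.3,0,0,0,0,0,7,-0.3,0,0,0,0,0,7,-0.3,0,0,0,0,0,7,-0.3,0,0,0,0,0,7,-0.3,0,0,0,0,0,7,-0.3,0,0,0,0,0,7,-0.3],
)

```text
clock: 34.87
eef_pos: [0.6045, -0.0327, 0.3029]
tool_rot: [0.639, 0.77, -0.001, -0.001]
ft_force: [-0.4, -0.4, 0.4]
grip_width: 0.0554
```

Call:
drive_tool(
  steps=[0,0,0,0,0,7,-0.3,0,0,0,0,0,7,-0.3,0,0,0,0,0,4.9,-0.3,0,0,0,0,0,0,-0.3],
)

```text
clock: 35.2
eef_pos: [0.6046, -0.0328, 0.303]
tool_rot: [0.755, 0.656, -0.001, -0.001]
ft_force: [-1.1, 0.7, 0.3]
grip_width: 0.0558
```

Run:
```python
from h import *
plan([0.523,-0.322,0.31],82,-.3)
```

```text
p [ 0.6046 -0.0328  0.303 ] yaw 81.99 -> d [-0.0816 -0.2892  0.007 ] rot [-0.18 -0.   -0.01] rows 9
-0.0331,-0.0045,-0.0008,-0.02,-0,-0,-0.3,
-0.0331,-0.0045,-0.0007,-0.02,-0,-0,-0.3,
-0.0331,-0.0045,-0.0008,-0.02,-0,-0,-0.3,
-0.0331,-0.0045,-0.0008,-0.02,-0,-0,-0.3,
-0.033,-0.0045,-0.0007,-0.02,-0,-0,-0.3,
-0.0331,-0.0045,-0.0008,-0.02,-0,-0,-0.3,
-0.0331,-0.0045,-0.0008,-0.02,-0,-0,-0.3,
-0.0331,-0.0045,-0.0008,-0.02,-0,-0,-0.3,
-0.0331,-0.0045,-0.0008,-0.02,-0,-0,-0.3,
end [ 0.523 -0.322  0.31 ]
```

Call:
drive_tool(
  steps=[-0.0331,-0.0045,-0.0008,0,0,0,-0.3,-0.0331,-0.0045,-0.0008,0,0,0,-0.3,-0.0331,-0.0045,-0.0008,0,0,0,-0.3,-0.0331,-0.0045,-0.0008,0,0,0,-0.3,-0.0331,-0.0045,-0.0008,0,0,0,-0.3,-0.0331,-0.0045,-0.0008,0,0,0,-0.3,-0.0331,-0.0045,-0.0008,0,0,0,-0.3,-0.033,-0.0045,-0.0008,0,0,0,-0.3],
)

```text
clock: 35.87
eef_pos: [0.5321, -0.2913, 0.3099]
tool_rot: [0.754, 0.657, -0.0, -0.001]
ft_force: [-0.1, 0.6, -0.6]
grip_width: 0.0551
```

Call:
drive_tool(
  steps=[-0.033,-0.0045,0,0,0,0,-0.3,0,0,0,0,0,0,-0.3,0,0,0,0,0,0,-0.3,0,0,0,0,0,0,-0.3],
)

```text
clock: 36.2
eef_pos: [0.5239, -0.3221, 0.3099]
tool_rot: [0.754, 0.657, 0.0, -0.001]
ft_force: [0.4, -0.1, 0.1]
grip_width: 0.0555
```

Run:
```python
from h import *
from workcell import vision,bot
m=vision.camera_model("wrist"); im,d=vision.camera("wrist")
crop(im,0,0,512,384,1,"pics/w22.png",50)
w=cloud(m,d)
comps(w,.155,.2,"cap",200,(0,0,512,300))
plan([0.523,-0.322,0.219],82,-.3)
```

```text
cap px [251.4 194.5] n 2740 c [ 0.5165 -0.3213] size [0.035  0.0352] ang 39.6 z 0.1798 st [-0.0223 -0.2782]
cap px [112.7 215.4] n 2512 c [ 0.5209 -0.4173] size [0.0354 0.0354] ang 82.8 z 0.1697 st [-0.0044 -0.3726]
p [ 0.5242 -0.3216  0.3101] yaw 82.14 -> d [-0.0012 -0.0004 -0.0911] rot [-0.06 -0.06  0.14] rows 3
-0.0002,-0.0003,0.0304,-0.02,-0.02,0.05,-0.3,
-0.0003,-0.0004,0.0303,-0.02,-0.02,0.05,-0.3,
-0.0002,-0.0004,0.0304,-0.02,-0.02,0.05,-0.3,
end [ 0.523 -0.322  0.219]
```

View pics/w22.png

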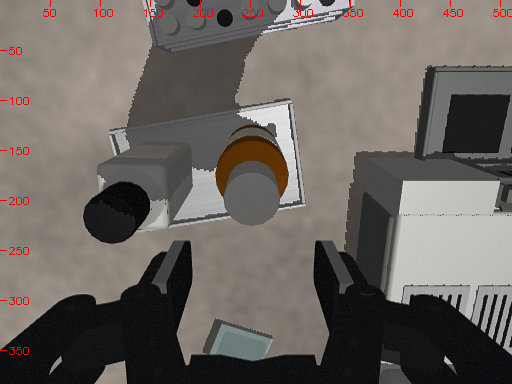

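Measured round cap centre is (0.5165,-0.3213), about 6 mm nearer than the TCP was at release. The cap had shifted along the pads, so I'll centre on it now and measure the held cap before placing.

Call:
drive_tool(
  steps=[-0.0005,-0.0077,0.03,0,0,0,-0.3,0,0,0.03,0,0,0,-0.3,0,0,0.0285,0,0,0,-0.3,0,0,0,0,0,0,-0.3,0,0,0,0,0,0,-0.3,0,0,0,0,0,0,-0.3],
)

```text
clock: 36.75
eef_pos: [0.5176, -0.3216, 0.2238]
tool_rot: [0.754, 0.657, 0.0, 0.001]
ft_force: [0.8, 0.5, 0.9]
grip_width: 0.0554
```

Run:
```python
from h import *
from workcell import vision,bot
m=vision.camera_model("wrist"); im,d=vision.camera("wrist")
w=cloud(m,d); comps(w,.17,.19,"cap",200,(190,200,330,384)); print(bot.get_obs()["eef_pos"])
```

```text
cap px [252.1 277.7] n 6421 c [ 0.5166 -0.3216] size [0.0355 0.0356] ang 75.0 z 0.1798 st [-0.0221 -0.2785]
cap px [324.7 284.9] n 663 c [ 0.522  -0.2939] size [0.0033 0.0234] ang 75.1 z 0.1793 st [-0.0207 -0.2503]
[ 0.51790441 -0.32206167  0.2245445 ]
```

Call:
drive_tool(
  steps=[0,0,0,0,0,0,1,0,0,0,0,0,0,1,0,0,0,0,0,0,1,0,0,0,0,0,0,1,0,0,0,0,0,0,1,0,0,0,0,0,0,1],
)

```text
clock: 37.3
eef_pos: [0.5176, -0.3225, 0.2247]
tool_rot: [0.755, 0.656, 0.001, 0.002]
ft_force: [0.6, 1.2, 6.3]
grip_width: 0.0344
```

Run:
```python
from h import *
from workcell import vision,bot
m=vision.camera_model("wrist"); im,d=vision.camera("wrist")
w=cloud(m,d); comps(w,.17,.19,"cap",200,(190,200,330,384)); print(bot.get_obs()["eef_pos"])
```

```text
cap px [254.8 275.1] n 8032 c [ 0.5161 -0.318 ] size [0.0367 0.0521] ang 14.4 z 0.1799 st [-0.0232 -0.275 ]
[ 0.51761377 -0.32255067  0.22472655]
```

Call:
drive_tool(
  steps=[0,0,-0.01,0,0,0,1,0,0,-0.02,0,0,0,1,0,0,-0.02,0,0,0,1,0,0,-0.02,0,0,0,1,0,0,0,0,0,0,1,0,0,0,0,0,0,1],
)

```text
clock: 37.85
eef_pos: [0.5168, -0.3226, 0.2931]
tool_rot: [0.755, 0.656, 0.0, 0.001]
ft_force: [0.8, -0.1, -3.0]
grip_width: 0.034
```

Run:
```python
from h import *
from workcell import vision,bot
m=vision.camera_model("wrist"); im,d=vision.camera("wrist")
o=bot.get_obs()
z=o["eef_pos"][2]-.0449; w=cloud(m,d); w2=w[190:384,205:300]; mk=abs(w2[...,2]-z)<.004
p=w2[mk]; print(o["eef_pos"],z,mk.sum(),np.median(p[:,2]),(p.min(0)+p.max(0))/2)
plan([0.533,-0.004,0.295],82,1)
```

```text
[ 0.51618674 -0.32216594  0.29149948] 0.246599478554199 6278 0.24826826278868436 [ 0.5158667  -0.32208528  0.24660203]
p [ 0.5162 -0.3222  0.2915] yaw 82.01 -> d [0.0168 0.3182 0.0035] rot [-0.04 -0.01  0.01] rows 10
0.0317,-0.0028,-0.0003,-0,-0,0,1,
0.0318,-0.0027,-0.0004,-0,-0,0,1,
0.0317,-0.0028,-0.0003,-0,-0,0,1,
0.0318,-0.0027,-0.0004,-0,-0,0,1,
0.0317,-0.0028,-0.0003,-0,-0,0,1,
0.0317,-0.0027,-0.0004,-0,-0,0,1,
0.0318,-0.0028,-0.0003,-0,-0,0,1,
0.0317,-0.0028,-0.0003,-0,-0,0,1,
0.0318,-0.0027,-0.0004,-0,-0,0,1,
0.0317,-0.0028,-0.0003,-0,-0,0,1,
end [ 0.533 -0.004  0.295]
```

The earlier ~6 mm shift is explained: the outbound carry brushed the deck's front-right corner, because the bottle's bottom was below the deck height there. This time I'll carry it above deck height.

Call:
drive_tool(
  steps=[0,0,-0.025,0,0,0,1,0,0,-0.03,0,0,0,1,0.02,-0.0017,0,0,0,0,1,0.034,-0.003,0,0,0,0,1,0.034,-0.003,0,0,0,0,1,0.034,-0.003,0,0,0,0,1,0.034,-0.003,0,0,0,0,1,0.034,-0.003,0,0,0,0,1],
)

```text
clock: 38.57
eef_pos: [0.5253, -0.1301, 0.3448]
tool_rot: [0.755, 0.656, -0.001, -0.002]
ft_force: [1.6, -0.6, -2.8]
grip_width: 0.0342
```

Call:
drive_tool(
  steps=[0.034,-0.003,0,0,0,0,1,0.034,-0.003,0,0,0,0,1,0.034,-0.003,0,0,0,0,1,0.025,-0.0025,0,0,0,0,1,0,0,0.01,0,0,0,1,0,0,0,0,0,0,1,0,0,0,0,0,0,1,0,0,0,0,0,0,1],
)

```text
clock: 39.23
eef_pos: [0.5321, -0.0053, 0.3361]
tool_rot: [0.755, 0.656, -0.001, -0.001]
ft_force: [-0.3, -0.1, -3.2]
grip_width: 0.0342
```

```bash
cat >> h.py <<'E'
def heldcap():
    from workcell import vision,bot
    m=vision.camera_model("wrist"); o=bot.get_obs(); im,d=vision.camera("wrist")
    w=cloud(m,d); z0=o["eef_pos"][2]
    w2=w[190:384,205:300]; zz=w2[...,2]; ok=(zz>z0-.055)&(zz<z0-.030); zt=np.nanmedian(zz[ok]); p=w2[abs(zz-zt)<.003]
    print("tcp",np.round(o["eef_pos"],4),"cap top",zt.round(4),"n",len(p),"c",((p.min(0)+p.max(0))/2).round(4),"size",np.ptp(p,0).round(4))
    return im
E
python3 - <<'E'
from h import *
im=heldcap(); crop(im,0,0,512,384,1,"pics/w23.png",50)
print(stw(-.052,.038),stw(-.052,-.038))
plan([0.532,-0.004,0.25],82,1)
E
```

```text
tcp [ 0.5321 -0.0053  0.3361] cap top 0.2913 n 6010 c [ 0.5309 -0.0049  0.2913] size [0.0359 0.0381 0.0059]
[ 0.53167302 -0.00405224  0.        ] [ 0.52096452 -0.07929403  0.        ]
p [ 0.5324 -0.0055  0.3366] yaw 81.91 -> d [-0.0004  0.0015 -0.0866] rot [-0.06  0.03 -0.09] rows 3
0.0005,-0.0002,0.0289,-0.02,0.01,-0.03,1,
0.0005,-0.0001,0.0288,-0.02,0.01,-0.03,1,
0.0004,-0.0002,0.0289,-0.02,0.01,-0.03,1,
end [ 0.532 -0.004  0.25 ]
```

View pics/w23.png

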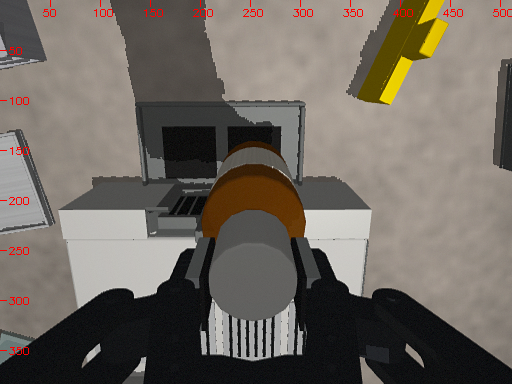

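Held cap is 1 mm from target at (0.5309,-0.0049). I'll correct that and descend.

Call:
drive_tool(
  steps=[0.001,0.0007,0.02,0,0,0,1,0,0,0.025,0,0,0,1,0,0,0.025,0,0,0,1,0,0,0.02,0,0,0,1,0,0,0.006,0,0,0,1,0,0,0,0,0,0,1,0,0,0,0,0,0,1,0,0,0,0,0,0,1],
)

```text
clock: 39.95
eef_pos: [0.5345, -0.0039, 0.2429]
tool_rot: [0.755, 0.656, 0.001, 0.001]
ft_force: [1.3, -0.5, -2.4]
grip_width: 0.0343
```

Run:
```python
from h import *
im=heldcap(); crop(im,100,70,420,320,2,"pics/w24.png",20)
```

```text
tcp [ 0.5345 -0.0039  0.2429] cap top 0.198 n 5994 c [ 0.5336 -0.0034  0.198 ] size [0.0358 0.0379 0.0059]
```

View pics/w24.png

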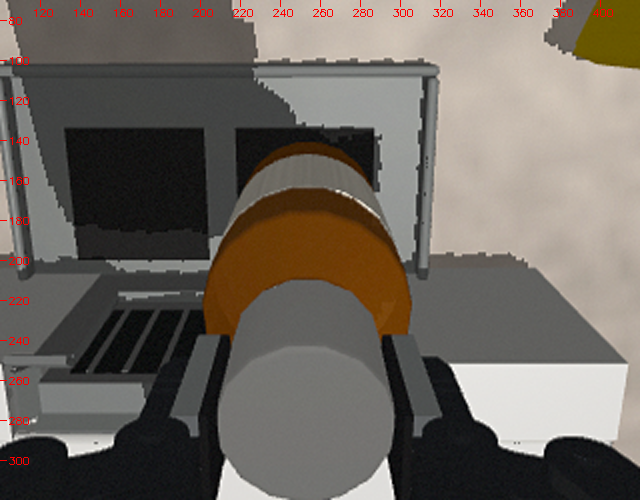

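Call:
drive_tool(
  steps=[-0.0006,-0.0017,0.004,0,0,0,1,0,0,0.004,0,0,0,1,0,0,0,0,0,0,1,0,0,0,0,0,0,1,0,0,0,0,0,0,1],
)

```text
clock: 40.42
eef_pos: [0.5316, -0.0037, 0.2331]
tool_rot: [0.755, 0.656, -0.0, -0.0]
ft_force: [0.3, 0.4, -3.5]
grip_width: 0.0343
```

Run:
```python
from h import *
im=heldcap()
```

```text
tcp [ 0.5316 -0.0037  0.2331] cap top 0.1883 n 6006 c [ 0.5303 -0.0032  0.1883] size [0.0359 0.0378 0.006 ]
```

Call:
drive_tool(
  steps=[-0.0007,0.0012,0.002,0,0,0,1,0,0,0.001,0,0,0,1,0,0,0,0,0,0,1,0,0,0,0,0,0,1,0,0,0,0,0,0,1,0,0,0,0,0,0,1],
)

```text
clock: 40.97
eef_pos: [0.5327, -0.0046, 0.2301]
tool_rot: [0.755, 0.656, 0.0, -0.0]
ft_force: [0.6, -0.1, -4.1]
grip_width: 0.0342
```

Run:
```python
from h import *
im=heldcap()
```

```text
tcp [ 0.5327 -0.0046  0.2301] cap top 0.1853 n 6008 c [ 0.5317 -0.0043  0.1853] size [0.036  0.0379 0.006 ]
```

Cap at (0.5317,-0.0043), on target. I'll set it down by force.

Call:
drive_tool(
  steps=[0,0,0.0015,0,0,0,1,0,0,0,0,0,0,1,0,0,0,0,0,0,1],
)

```text
clock: 41.27
eef_pos: [0.5328, -0.0046, 0.2288]
tool_rot: [0.755, 0.656, 0.0, 0.0]
ft_force: [-0.6, 0.6, -2.4]
grip_width: 0.0344
```

Call:
drive_tool(
  steps=[0,0,0.001,0,0,0,1,0,0,0,0,0,0,1,0,0,0,0,0,0,1],
)

```text
clock: 41.52
eef_pos: [0.5331, -0.0046, 0.2287]
tool_rot: [0.755, 0.656, 0.001, 0.001]
ft_force: [-1.2, 0.3, 5.4]
grip_width: 0.0346
```

Touchdown. I'll release, rise and check.

Call:
drive_tool(
  steps=[0,0,0,0,0,0,-0.3,0,0,0,0,0,0,-0.3,0,0,-0.01,0,0,0,-0.3,0,0,-0.02,0,0,0,-0.3,0,0,-0.03,0,0,0,-0.3,0,0,-0.03,0,0,0,-0.3,0,0,0,0,0,0,-0.3,0,0,0,0,0,0,-0.3],
)

```text
clock: 42.18
eef_pos: [0.5338, -0.0047, 0.3204]
tool_rot: [0.755, 0.656, 0.002, 0.002]
ft_force: [-1.1, -0.3, 0.1]
grip_width: 0.0555
```

Run:
```python
from h import *
from workcell import vision,bot
m=vision.camera_model("wrist"); im,d=vision.camera("wrist")
crop(im,0,0,512,384,1,"pics/w25.png",50)
w=cloud(m,d); comps(w,.17,.19,"cap",200,(100,100,400,300))
plan([0.5209,-0.4175,0.32],82,-.3)
```

```text
cap px [254.  198.7] n 2427 c [ 0.5316 -0.0031] size [0.0348 0.0352] ang 39.5 z 0.1838 st [-0.0522  0.0389]
p [ 0.533  -0.0047  0.3185] yaw 82.02 -> d [-0.0121 -0.4128  0.0015] rot [ 0.11 -0.01  0.02] rows 12
-0.0342,0.0038,-0.0001,0.01,-0,0,-0.3,
-0.0342,0.0038,-0.0001,0.01,-0,0,-0.3,
-0.0342,0.0037,-0.0002,0.01,-0,0,-0.3,
-0.0342,0.0038,-0.0001,0.01,-0,0,-0.3,
-0.0342,0.0038,-0.0001,0.01,-0,0,-0.3,
-0.0342,0.0038,-0.0001,0.01,-0,0,-0.3,
-0.0343,0.0038,-0.0002,0.01,-0,0,-0.3,
-0.0342,0.0037,-0.0001,0.01,-0,0,-0.3,
-0.0342,0.0038,-0.0001,0.01,-0,0,-0.3,
-0.0342,0.0038,-0.0002,0.01,-0,0,-0.3,
-0.0342,0.0038,-0.0001,0.01,-0,0,-0.3,
-0.0342,0.0038,-0.0001,0.01,-0,0,-0.3,
end [ 0.5209 -0.4175  0.32  ]
```

View pics/w25.png

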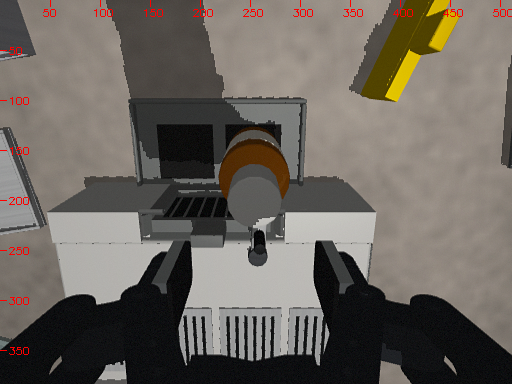

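The round bottle is back within 1 mm of its first cap position. Now the square one.

Call:
drive_tool(
  steps=[-0.022,0.0025,0,0,0,0,-0.3,-0.0355,0.004,0,0,0,0,-0.3,-0.0355,0.004,0,0,0,0,-0.3,-0.0355,0.004,0,0,0,0,-0.3,-0.0355,0.004,0,0,0,0,-0.3,-0.0355,0.004,0,0,0,0,-0.3,-0.0355,0.004,0,0,0,0,-0.3,-0.0355,0.004,0,0,0,0,-0.3],
)

```text
clock: 42.9
eef_pos: [0.5244, -0.2782, 0.3159]
tool_rot: [0.755, 0.656, -0.001, -0.002]
ft_force: [1.0, -0.2, -0.3]
grip_width: 0.0556
```

Call:
drive_tool(
  steps=[-0.0355,0.004,0,0,0,0,-0.3,-0.0355,0.004,0,0,0,0,-0.3,-0.0355,0.004,0,0,0,0,-0.3,-0.0337,0.003,0,0,0,0,-0.3,0,0,0,0,0,0,-0.3,0,0,0,0,0,0,-0.3,0,0,0,0,0,0,-0.3,0,0,0,0,0,0,-0.3],
)

```text
clock: 43.57
eef_pos: [0.5208, -0.4164, 0.317]
tool_rot: [0.754, 0.657, -0.0, -0.001]
ft_force: [-0.2, 0.2, 0.5]
grip_width: 0.0554
```

Run:
```python
from h import *
from workcell import vision,bot
m=vision.camera_model("wrist"); im,d=vision.camera("wrist")
crop(im,0,0,512,384,1,"pics/w26.png",50)
w=cloud(m,d); comps(w,.155,.18,"cap",200,(100,100,400,300)); comps(w,.108,.13,"shoulder",100,(100,100,400,300)); comps(w,.119,.13,"sh2",100,(100,100,400,300))
plan([0.5209,-0.4175,0.2165],82,-.3)
```

```text
cap px [249.9 198.4] n 2220 c [ 0.5208 -0.4178] size [0.0352 0.0349] ang 63.0 z 0.1698 st [-0.0045 -0.3731]
shoulder px [250.6 168.5] n 2072 c [ 0.5209 -0.4179] size [0.056  0.0558] ang 80.9 z 0.1242 st [-0.0044 -0.3733]
sh2 px [250.6 170.2] n 1905 c [ 0.5208 -0.4179] size [0.0561 0.0554] ang 80.3 z 0.1244 st [-0.0044 -0.3733]
p [ 0.521  -0.4162  0.3175] yaw 82.12 -> d [-1.00e-04 -1.30e-03 -1.01e-01] rot [-0.04 -0.04  0.12] rows 3
-0.0004,0,0.0337,-0.01,-0.01,0.04,-0.3,
-0.0005,0.0001,0.0336,-0.01,-0.01,0.04,-0.3,
-0.0004,0,0.0337,-0.01,-0.01,0.04,-0.3,
end [ 0.5209 -0.4175  0.2165]
```

View pics/w26.png

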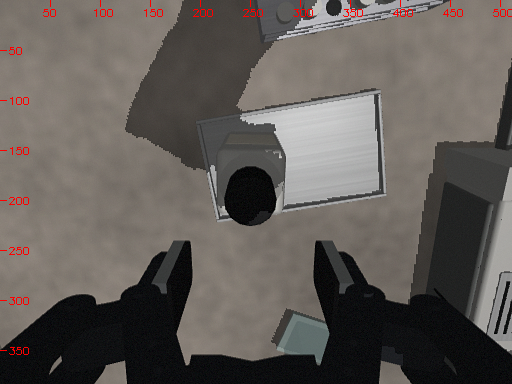

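Cap at (250,198), body angle 80.6°, the same as it was in the bay. I'll descend and grip.

Call:
drive_tool(
  steps=[-0.0015,0,0.03,0,0,0,-0.3,0,0,0.035,0,0,0,-0.3,0,0,0.035,0,0,0,-0.3,0,0,0,0,0,0,-0.3,0,0,0,0,0,0,-0.3,0,0,0,0,0,0,-0.3],
)

```text
clock: 44.12
eef_pos: [0.5216, -0.419, 0.2201]
tool_rot: [0.754, 0.657, 0.0, 0.001]
ft_force: [0.8, -0.9, -0.1]
grip_width: 0.0556
```

Call:
drive_tool(
  steps=[0,0,0,0,0,0,1,0,0,0,0,0,0,1,0,0,0,0,0,0,1,0,0,0,0,0,0,1,0,0,0,0,0,0,1,0,0,0,0,0,0,1],
)

```text
clock: 44.62
eef_pos: [0.522, -0.4198, 0.2216]
tool_rot: [0.754, 0.656, 0.001, 0.003]
ft_force: [0.7, 1.9, 6.6]
grip_width: 0.0341
```

Call:
drive_tool(
  steps=[0,0,-0.01,0,0,0,1,0,0,-0.02,0,0,0,1,0,0,-0.03,0,0,0,1,0,0,-0.035,0,0,0,1,0,0,-0.03,0,0,0,1,0,0,0,0,0,0,1,0,0,0,0,0,0,1],
)

```text
clock: 45.2
eef_pos: [0.5211, -0.4198, 0.3455]
tool_rot: [0.755, 0.656, 0.0, 0.003]
ft_force: [0.0, 0.4, -4.6]
grip_width: 0.0339
```

Run:
```python
from h import *
heldcap()
plan([0.5212,-0.0793,0.338],82,1)
```

```text
tcp [ 0.5211 -0.4198  0.3455] cap top 0.294 n 5507 c [ 0.5197 -0.4191  0.294 ] size [0.0361 0.0386 0.006 ]
p [ 0.5205 -0.4193  0.3427] yaw 82.01 -> d [ 0.0007  0.34   -0.0047] rot [0.02 0.02 0.01] rows 10
0.0337,-0.0047,0.0004,0,0,0,1,
0.0337,-0.0046,0.0005,0,0,0,1,
0.0336,-0.0047,0.0004,0,0,0,1,
0.0337,-0.0046,0.0005,0,0,0,1,
0.0337,-0.0047,0.0004,0,0,0,1,
0.0337,-0.0046,0.0005,0,0,0,1,
0.0337,-0.0047,0.0004,0,0,0,1,
0.0337,-0.0046,0.0005,0,0,0,1,
0.0336,-0.0047,0.0004,0,0,0,1,
0.0337,-0.0046,0.0005,0,0,0,1,
end [ 0.5212 -0.0793  0.338 ]
```

Call:
drive_tool(
  steps=[0.0216,-0.003,0,0,0,0,1,0.035,-0.0048,0,0,0,0,1,0.035,-0.0048,0,0,0,0,1,0.035,-0.0048,0,0,0,0,1,0.035,-0.0048,0,0,0,0,1,0.035,-0.0048,0,0,0,0,1,0.035,-0.0048,0,0,0,0,1,0.035,-0.0048,0,0,0,0,1],
)

```text
clock: 45.92
eef_pos: [0.5197, -0.1482, 0.3397]
tool_rot: [0.755, 0.656, -0.002, -0.002]
ft_force: [0.0, 0.1, -4.0]
grip_width: 0.0341
```

Call:
drive_tool(
  steps=[0.035,-0.0048,0,0,0,0,1,0.025,-0.0035,0,0,0,0,1,0.01,-0.0014,0.01,0,0,0,1,0,0,0,0,0,0,1,0,0,0,0,0,0,1,0,0,0,0,0,0,1,0,0,0,0,0,0,1],
)

```text
clock: 46.5
eef_pos: [0.5212, -0.0804, 0.332]
tool_rot: [0.755, 0.656, -0.001, -0.0]
ft_force: [0.5, 0.3, -3.6]
grip_width: 0.0341
```

Run:
```python
from h import *
im=heldcap(); crop(im,0,0,512,384,1,"pics/w27.png",50)
```

```text
tcp [ 0.5212 -0.0804  0.332 ] cap top 0.2806 n 5518 c [ 0.5194 -0.0794  0.2806] size [0.036  0.0386 0.006 ]
```

View pics/w27.png

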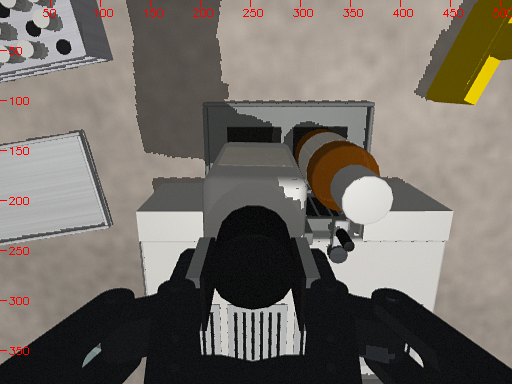

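Cap at (0.5194,-0.0794), target (0.5208,-0.0788). I'll correct by 1.4 mm and descend.

Call:
drive_tool(
  steps=[0.0008,0.0013,0.02,0,0,0,1,0,0,0.025,0,0,0,1,0,0,0.025,0,0,0,1,0,0,0.02,0,0,0,1,0,0,0.01,0,0,0,1,0,0,0,0,0,0,1,0,0,0,0,0,0,1,0,0,0,0,0,0,1],
)

```text
clock: 47.22
eef_pos: [0.5238, -0.0793, 0.2342]
tool_rot: [0.755, 0.656, 0.001, 0.001]
ft_force: [0.3, 0.1, -3.3]
grip_width: 0.0342
```

Call:
drive_tool(
  steps=[0,0,0.002,0,0,0,1,0,0,0,0,0,0,1,0,0,0,0,0,0,1,0,0,0,0,0,0,1,0,0,0,0,0,0,1],
)

```text
clock: 47.63
eef_pos: [0.5229, -0.0788, 0.231]
tool_rot: [0.755, 0.656, 0.0, 0.0]
ft_force: [-0.1, 0.6, -3.4]
grip_width: 0.0338
```

Run:
```python
from h import *
im=heldcap(); crop(im,100,70,420,320,2,"pics/w28.png",20)
```

```text
tcp [ 0.5229 -0.0788  0.231 ] cap top 0.1796 n 5511 c [ 0.5213 -0.0778  0.1796] size [0.0361 0.0386 0.006 ]
```

View pics/w28.png

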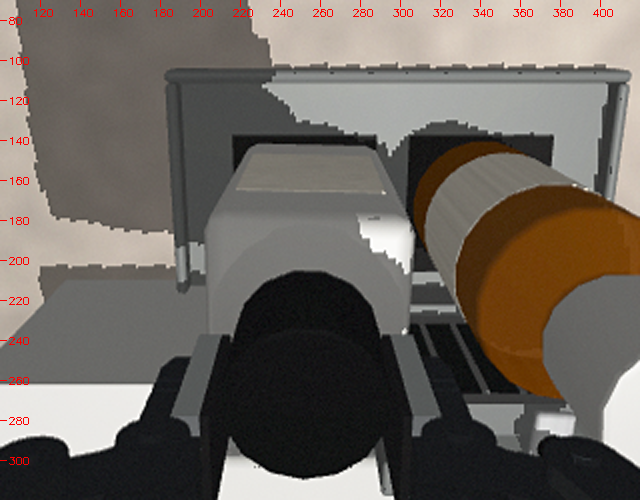

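Allowing for the 1.2 mm bias seen on held caps, the bottle sits about 2 mm too far in +y, and the pad edges in the picture agree. I'll shift it and set it down.

Call:
drive_tool(
  steps=[-0.0019,-0.0003,0.002,0,0,0,1,0,0,0.002,0,0,0,1,0,0,0,0,0,0,1,0,0,0,0,0,0,1,0,0,0,0,0,0,1],
)

```text
clock: 48.1
eef_pos: [0.5222, -0.0806, 0.2265]
tool_rot: [0.755, 0.656, -0.0, -0.0]
ft_force: [-0.4, 0.6, -4.6]
grip_width: 0.034
```

Run:
```python
from h import *
im=heldcap()
```

```text
tcp [ 0.5222 -0.0806  0.2265] cap top 0.1751 n 5517 c [ 0.5204 -0.0796  0.175 ] size [0.0359 0.0386 0.0059]
```

Call:
drive_tool(
  steps=[0,0,0.0015,0,0,0,1,0,0,0,0,0,0,1,0,0,0,0,0,0,1],
)

```text
clock: 48.4
eef_pos: [0.5225, -0.0806, 0.2257]
tool_rot: [0.755, 0.656, 0.0, 0.0]
ft_force: [0.3, 0.3, 0.4]
grip_width: 0.0337
```

Touching down (force rose from -4.6 to +0.4 N). I'll release, rise and back off for the final looks.

Call:
drive_tool(
  steps=[0,0,0.0005,0,0,0,1,0,0,0,0,0,0,-0.3,0,0,0,0,0,0,-0.3,0,0,0,0,0,0,-0.3,0,0,-0.01,0,0,0,-0.3,0,0,-0.02,0,0,0,-0.3,0,0,-0.03,0,0,0,-0.3,0,0,-0.035,0,0,0,-0.3],
)

```text
clock: 49.07
eef_pos: [0.5213, -0.0806, 0.3196]
tool_rot: [0.755, 0.656, -0.001, -0.001]
ft_force: [0.8, -0.8, 0.4]
grip_width: 0.0557
```

Call:
drive_tool(
  steps=[0.015,-0.02,-0.035,0,0,0,-0.3,0.015,-0.02,-0.035,0,0,0,-0.3,0.01,-0.02,-0.02,0,0,0,-0.3,0,0,0,0,0,0,-0.3,0,0,0,0,0,0,-0.3,0,0,0,0,0,0,-0.3],
)

```text
clock: 49.57
eef_pos: [0.4696, -0.0339, 0.4072]
tool_rot: [0.755, 0.656, 0.0, 0.0]
ft_force: [-0.1, -0.7, -0.4]
grip_width: 0.0558
```

Run:
```python
from h import *
from workcell import vision,bot
print(bot.get_obs()["eef_pos"])
m=vision.camera_model("wrist"); im,d=vision.camera("wrist")
crop(im,130,120,390,320,3,"pics/w29.png",20)
w=cloud(m,d); comps(w,.155,.2,"cap",100,(100,50,400,300)); comps(w,.133,.14,"pin",30,(220,230,330,310)); comps(w,.1095,.114,"knob",30,(220,220,350,320)); comps(w,.105,.109,"bar",30,(220,220,350,320)); comps(w,.125,.1328,"lip",100,(150,200,400,320)); comps(w,.108,.13,"sq shoulder",300,(100,50,250,300))
im,d=vision.camera("side"); crop(im,110,120,450,320,2,"pics/s29.png",20)
```

```text
[ 0.46958391 -0.03391177  0.4072291 ]
cap px [215.7 224. ] n 1175 c [ 0.5201 -0.0774] size [0.035 0.035] ang 19.0 z 0.1737 st [-0.0531 -0.0363]
cap px [292.6 227.3] n 1364 c [ 0.5314 -0.0034] size [0.035  0.0353] ang 86.2 z 0.1835 st [-0.0523  0.0386]
pin px [291.3 261.5] n 71 c [ 0.5886 -0.0069] size [0.0091 0.0099] ang 48.8 z 0.137 st [0.0047 0.0432]
knob px [251.6 244. ] n 36 c [ 0.5727 -0.0489] size [0.026  0.0014] ang 81.2 z 0.1117 st [-0.0051 -0.0006]
knob px [286.8 268.5] n 124 c [ 0.6115 -0.0114] size [0.0176 0.0146] ang 54.9 z 0.1114 st [0.0281 0.042 ]
bar px [252.  242.3] n 37 c [ 0.5725 -0.0489] size [0.0264 0.0015] ang 81.9 z 0.1073 st [-0.0052 -0.0007]
bar px [283.7 256.5] n 40 c [ 0.5977 -0.0129] size [0.0058 0.0261] ang 72.7 z 0.1078 st [0.0146 0.0385]
lip px [197.3 210.4] n 118 c [ 0.5212 -0.1036] size [0.009 0.039] ang 68.3 z 0.1287 st [-0.0483 -0.062 ]
lip px [239.6 217.8] n 253 c [ 0.5301 -0.0573] size [0.012  0.0412] ang 79.0 z 0.1286 st [-0.0461 -0.015 ]
lip px [266.1 212.5] n 124 c [ 0.5333 -0.0262] size [0.011  0.0385] ang 88.2 z 0.1299 st [-0.0473  0.0163]
lip px [252.2 254.8] n 247 c [ 0.5776 -0.0496] size [0.0274 0.0114] ang 82.1 z 0.1315 st [-0.0001 -0.0006]
sq shoulder px [222.5 198.1] n 997 c [ 0.5198 -0.0778] size [0.0561 0.0551] ang 81.2 z 0.1271 st [-0.0533 -0.0367]
```

View pics/w29.png

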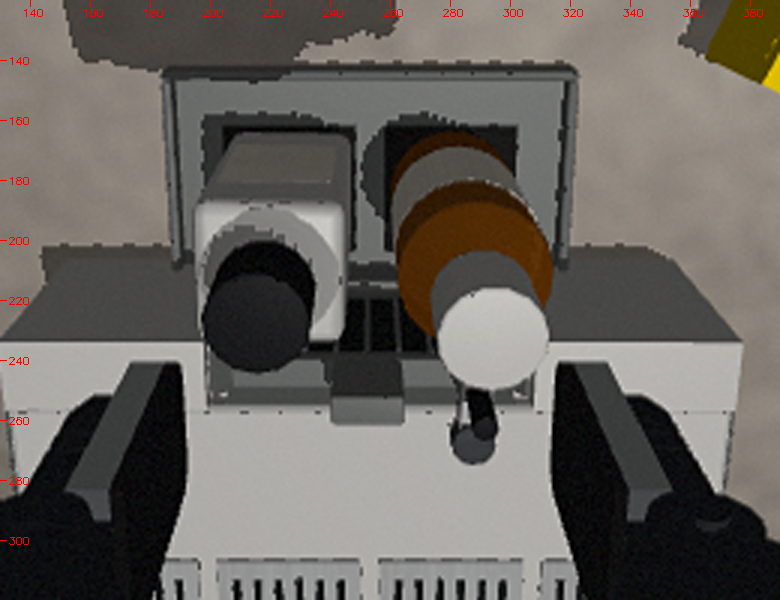

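View pics/s29.png

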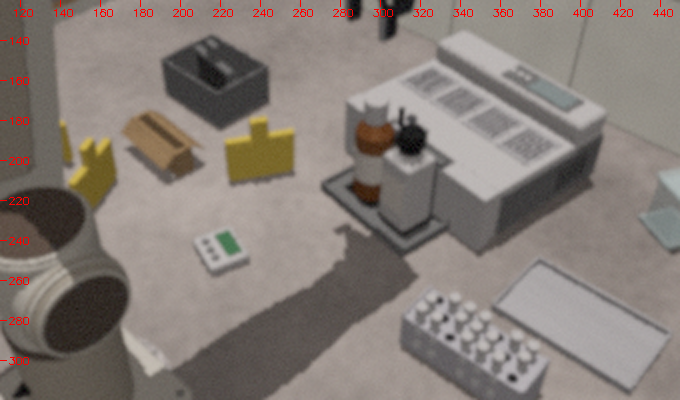

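All checks agree: the bottles are upright within about 1.2 mm of their start, the filter lip is at the home height, the tab is across it, and the spent filter is in the bin. Handing in.

```bash
python3 -c "
from workcell import job_done,bot
print(job_done(), bot.get_obs()['clock'])"
```

```text
the job is handed in; nothing more can be done
the job is handed in; nothing more can be done
```

I changed the filter and handed the job in at about 50 s of the 152 s allowed. The bottles went to the side tray and the spent filter into the bin. The fresh filter is in the slot with the tab back across it, and both bottles are back in the bay.

**Last checks, from the wrist camera unless noted:**
- **Fresh filter:** fully home. The lip top reads 0.1315 m, against 0.131 m expected when home. After release the top edge read 2 mm below the deck.
- **Tab:** about 0.05 rad from zero, across the filter. It started at about 0.18 rad.
- **Round bottle:** upright, about 1 mm from its first measured place.
- **Square bottle:** upright, about 1.2 mm from its first place, and turned less than 1°.
- **Discard bin:** the spent filter is in it, seen in the side camera too.

**What went wrong or disagreed:**
- **Brushed the deck corner:** on the way to the tray, each bottle was carried too low and very likely brushed the deck's front right corner. Each slid about 5 to 7 mm in the grip but stayed upright. I re-centred the grip on both before bringing them back, and carried them above deck height.
- **Tab friction:** swinging the tab open with a tight grip raised the wrist force to about 20 N, so I finished that swing with the fingers loosened around the pin.
- **Camera difference:** the top and wrist cameras differed by about 2 mm. I used the wrist camera for placing.

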